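# Run the chopper on its hold-to-run key

### The arm

A 6-joint arm with a two-finger parallel gripper is mounted at the origin on a cart in front of the work surface, level with it; the furniture and walls round the work are solid. World frame = base frame: x ahead of the robot, y to its left, z up, the work surface at z = 0. Lengths are in m, angles in rad, forces in N, time in s.
With the tool pointing down it reaches from about 0.35 to 0.975 m from the base axis. Payload 4.9 kg.
Tool frame: the origin (TCP) lies at the very end of the fingers, on their centre line; the grasp point (between the pads) lies 19 mm behind it (ctrl.pinch_z is the distance from the TCP to the grasp point, in m); z points along the fingers, y is the direction in which the jaws open and shut (so a half turn about z gives the same grasp; the last joint's range is limited). The gripper opens to 85 mm and grips with 20 to 120 N. Pads are 22 mm wide; open, the fingers measure 114 mm over their backs; the gripper's body (76 mm by 85 mm) begins 54 mm behind the grasp point. The pads swing forward as they close: fully open they stand 13 mm farther back than shut.
Start: joints at [1.161, 0.053, 1.613, -0, 1.476, -0.119], TCP at [0.179, 0.599, 0.2] pointing down, gripper open.
Joint ranges: [-3.01, 3.01], [-1.01, 2.22], [0.06, 2.58], [-1.02, 4.17], [0.09, 2.62], [-3.14, 3.14]. Speed limits (rad/s): [2.57, 2.57, 3.14, 3.14, 3.14, 3.14].

### API

Orientations are given as a rotation vector (axis times angle).
In Python, from station import ctrl gives the robot as it stands.
- The arm moves only by the tool carry_out, never from a script. Its argument "series" is a list of rows, each a list of 7 numbers: the shift along the world's x, y, z each as a share of 0.025 m, from -1 to 1, then the turn, a rotation vector about the world's x, y, z each as a share of 0.1 rad, from -1 to 1, then the opening, from 0 (shut) to 1 (fully open). A call has 1 to 12 rows; each row shifts and turns the commanded pose from where the row before left it; what a row does not reach is not made up. A row lasts 1/10 s, in which the tool goes at most 50 mm and 8.59 degrees, less where a joint would pass 70% of its speed; a pose out of reach is approached as far as the arm can. A call with a number of a shift or a turn outside -1 to 1 is refused whole. A call with a gripper value outside its range is refused whole. The fingers move at their own pace and stop on an object; "grip_force" is the grip in N (left out, the last holds). Time passes only in rows, so rows that do not move let the fingers close. It gives the time, the measured TCP pose, the force and the opening at its end, in the units of the state.
- ctrl.get_obs(): the state, without advancing time (a new reading comes with each control period).
- ctrl.get_image(name): name is "side" or "top"; returns a dict with "frame" (384x512x3 uint8, blue, green, red), "fx", "fy", "cx", "cy" (pixels), "R" (3x3) and "t" (3): a world point X has camera coordinates R X + t. Camera axes: x right, y down, z forward; pixel columns grow to the right and rows downward; lengths in m; the calibration is good to about 2 mm. A picture is of the moment at which its call begins. There is no depth.
- ctrl.finish_job(): hands the job in, once; it reports no verdict.
Trained networks look in a picture, given as the dict that the camera call returned (one of the last four; its "shot" number tells which), for a name from the list of things; names that differ only in an ending like _2 or _b are one class to them, and where a whole thing is asked for, a point or a joint stands for the part that bears it (a point fixed in the world has none). Each returns a list of dicts, best first, with "p" (0 to 1); they miss things now and then, are a little off and sometimes report something else, mostly with a low value. They report only what shows in the picture. A call takes as long as a camera call.
- ctrl.trace(picture, name): "mask" (384x512 bool, what is visible of it) and "rect" ([left, top, width, height] as shares, 0 to 1, of the picture: columns of its width, rows of its height, round what is visible of it).
- ctrl.mark_of(picture, name): "position" ([column, row] as shares, 0 to 1, of the picture: columns of its width, rows of its height: a listed point, or the origin of a listed thing).
The state is a dict: "t": time; "q": joint angles; "dq": joint speeds; "effort": joint torques, N m; "tool_pos": TCP position; "tool_rot": TCP orientation; "contact_force": force on the tool from outside, world axes, zero at the start; "wrist_torque": the same for the moment, N m; "opening": finger opening in m.
Only numpy, scipy, OpenCV 4.12 (cv2) and the standard library are available. Lean on these libraries where they do the work, as an engineer would, in place of code of your own. Each camera call takes 0.05 s, during which the arm holds its last target.

### The job

Get the mini chopper running: lower the loose steel cover onto the rim of its bowl so that it sits seated and level, and let go of it (the machine must never be keyed with the bowl uncovered). Then take the red-headed key from the wooden key block, push it fully home into the lock on the chopper's control head, easing or wiggling it past the sticky wafers, and turn it a quarter turn clockwise, as far as it goes. The lock springs back if released, so finish with the gripper still holding the key turned; do not drop the cover, and leave the mug, timer, mixing bowl and egg box where they are.

Things in the scene. Friction and masses are not known exactly. Their poses are not given: they have to be found in the camera images.
- cover: Loose round steel cover, 0.2 kg, lying right way up on the dark glass boards that cover the cold hob. Flange 110 mm across; under it a solid locating step 86 mm across, 8 mm deep, edge chamfered 3 mm, that drops into the bowl. Black knob on top, 27 mm across, from 12.5 to 48 mm above the origin. Origin: centre of the step's underside, 8 mm below the flange; z up. Yaw does not matter.
- chopper: Fixed pale cream mini chopper, 220 x 114 mm, standing on the glass boards. Origin: centre of its underside; x along its length, away from the robot at yaw 0, z up. Steel bowl at x = +45 mm, rim 145 mm up; in front of it a grey control head, 66 x 104 mm and 82 mm high, at x = -75 mm, with the lock (face 86 mm up) in its middle.
- bowl_rim (a point): Centre of the open bowl's mouth, at rim height; axes of the chopper. Bowl 100 mm across outside, 92 mm inside at the rim, 1 mm narrower per side 10 mm down; the blade spindle inside ends 21 mm below the rim. With the cover seated, its flange lies on the rim and its origin is 8 mm below this point. The rim stands 59 mm above the lock's face.
- key: Upright key, 35 g. Origin: tip of the blade, on its middle line; z up. Blade 10 mm wide along x, 4 mm thick along y, 30 mm long; its tip is slanted: only x = 2 to 4 mm is left at the tip, the -x edge is full from 14 mm up. Steel collar 15 mm across at 30 to 35 mm. Red plastic head 30 mm (x) x 9 mm (y) at 35 to 66 mm: grip its 9 mm from above.
- key_dot (a point): White dot on top of the key's head, on its +x side, 9 mm from the middle line and 66 mm above the blade's tip; axes of the key. The key enters the lock one way round only: dot toward the white dot on the lock's bezel.
- key_block: Fixed wooden block, 84 x 52 mm and 40 mm high on a 92 x 60 mm foot, on the glass boards. Two upright slots 13 x 7 mm, long side along the block's x: the key hangs in the one at x = -20 mm, collar on the block's top; the other is empty. Origin: centre of the underside; z up. The key comes free once lifted 32 mm straight up.
- lock_mouth (a point): Centre of the keyway's mouth, on the level face of the brass plug, flush with a steel bezel 48 mm across; axes of the chopper. Keyway 12 mm along x, 5.2 mm along y, over 33 mm deep, mouth chamfered 2 mm. The key goes straight down, its x along this x, until its collar lands on the face: key origin 30 mm below this point.
- lock_dot (a point): White dot on the bezel, 18.5 mm from the lock's axis on its +x side (a green one is on the -y side). Two sprung wafers, 6.5 and 13.5 mm down the keyway, stand in from the -x side and bolt the plug; the key's slanted tip pushes them aside (they stick; about 15 N down in all) and they push it up to 1 mm to +x. The plug turns only with the key within about 3 mm of home.
- plug (a joint): Turn of the lock plug with the key, rad: 0 at rest, growing clockwise seen from above about the upright axis through lock_mouth; 1.57 is a quarter turn (key's dot toward the green dot), hard stop at 1.60. The key has about 0.12 rad of play in the keyway and leads the plug by that. A spring (0.03 N m at rest, 0.16 N m at the quarter turn) returns it to 0 if the key is let go.
- kitchen_timer: Red and white wind-up timer, 62 mm across, 48 mm high, loose, on the worktop left of the hob. Origin: centre of its underside. Leave it.
- mug_1: White mug, 88 x 125 x 95 mm, loose, at the back of the worktop left of the hob. Origin near the centre of its underside. Leave it.
- glass_bowl: Glass mixing bowl, 176 mm across, 84 mm high, loose, on the worktop left of the hob. Origin: centre of its underside. Leave it.
- egg_box: Pale blue egg box, 106 x 155 x 72 mm, loose, on the worktop at the far left. Origin: centre of its underside. Leave it.

How it is judged:
On the way, in this order (a step that is already met when the one before it is completed fails the run):
1. the cover sits seated and level on the bowl's rim and is let go, the key not yet turned (horizontal distance between cover and bowl_rim below 0.005 m and z of cover in the frame of bowl_rim below -0.0055 m and angle between cover's own z axis and vertical below 0.035 rad and contact force between the fingers and cover below 0.3 N and linear speed of cover below 0.03 m/s and value of joint plug below 0.1 rad), for 0.3 s.
2. the key is fully home in the lock, not yet turned (z of key in the frame of lock_mouth below -0.0265 m and horizontal distance between key and lock_mouth below 0.004 m and angle between key's own z axis and vertical below 0.12 rad and value of joint plug below 0.15 rad), for 0.1 s.
At the end, for the whole second after the job is handed in: For the last second: fingers hold the key (over 3 N), plug at 1.30 rad or more, key within 3.5 mm of home and upright within 0.12 rad; the untouched cover is within 5 mm of the bowl's axis, its flange at most 2.5 mm above the rim, level within 0.035 rad (horizontal distance between cover and bowl_rim below 0.005 m and z of cover in the frame of bowl_rim below -0.0055 m and angle between cover's own z axis and vertical below 0.035 rad and z of key in the frame of lock_mouth below -0.0265 m and horizontal distance between key and lock_mouth below 0.004 m and angle between key's own z axis and vertical below 0.12 rad and value of joint plug above 1.3 rad and contact force between the fingers and key above 3 N and contact force between each of the arm, the fingers and cover below 0.3 N and velocity of joint plug below 0.2 rad/s); the arm keeps its last pose, push and grip.
It fails at once if the key was turned with the bowl uncovered (value of joint plug above 0.3 rad and not (horizontal distance between cover and bowl_rim below 0.005 m and z of cover in the frame of bowl_rim below -0.0055 m and angle between cover's own z axis and vertical below 0.035 rad)).
It fails at once if the cover was dropped (linear speed of cover above 0.6 m/s and contact force between the fingers and cover below 0.1 N).
It fails at once if the timer, mug, mixing bowl or egg box was shoved or knocked over (distance of any of kitchen_timer, mug_1, glass_bowl, egg_box from where it was at the start of the episode above 0.03 m).
It also fails if it takes over 72 s, if anything falls off the work surface, if the arm or the gripper's body presses on something with over 40 N, if the wrist force passes 120 N, or if a joint passes its speed limit or range.

## Working session

There is one attempt and no reset: what is moved stays moved. The work goes in short steps, Python scripts to look and compute and a tool call to move; the robot and the scene stay as the last step left them, time stands still between calls to the robot, and variables do not carry over. Pictures are saved under pics/ and viewed, and the job is handed in when it is done.

Besides the shell and the picture viewer there is one more tool, called after ">>>" as name([rows], argument=value, ...), one row to a line, values as JSON. carry_out: Moves the arm, as the interface text tells. Shift numbers are shares of 0.025 m and turn numbers shares of 0.1 rad, none past 1 either way. Its arguments: {"type":"object","properties":{"series":{"type":"array"},"grip_force":{"type":"number"}},"required":["series"]}

```bash
ls; mkdir -p pics; cat > h.py <<'E'
import numpy as np, cv2
from station import ctrl
def look(n,save=None):
    p=ctrl.get_image(n)
    if save: cv2.imwrite('pics/'+save,p['frame'])
    return p
def ray(p,uv):
    d=np.array([(uv[0]-p['cx'])/p['fx'],(uv[1]-p['cy'])/p['fy'],1.])
    R=np.array(p['R']);t=np.array(p['t'])
    return -R.T@t, R.T@d
def atz(p,uv,z):
    c,d=ray(p,uv); return c+d*(z-c[2])/d[2]
def proj(p,X):
    c=np.array(p['R'])@np.array(X)+np.array(p['t']); return np.array([p['fx']*c[0]/c[2]+p['cx'],p['fy']*c[1]/c[2]+p['cy']])
def tri(ps,uvs):
    A=np.zeros((3,3));b=np.zeros(3)
    for p,u in zip(ps,uvs):
        c,d=ray(p,u);d/=np.linalg.norm(d);M=np.eye(3)-np.outer(d,d);A+=M;b+=M@c
    return np.linalg.solve(A,b)
E
python3 - <<'E'
from h import *
ps={}
for n in ('side','top'):
    p=look(n,n+'0.png'); ps[n]=p
    print(n,p['fx'],p['cx'],p['cy'],-np.array(p['R']).T@np.array(p['t']),p['shot'])
for k in ['cover','chopper','bowl_rim','key','key_dot','key_block','lock_mouth','lock_dot']:
    for n in ps:
        r=ctrl.mark_of(ps[n],k)
        print(k,n,[(np.round(np.array(x['position'])*[512,384],1),round(x['p'],2)) for x in r[:2]])
print(ctrl.get_obs())
E
```

```text
pics
side 403.3642454355009 250.2811015450876 187.56336174477798 [ 0.09202918 -0.92105597  0.82268674] 1
top 356.61480063953553 258.1368136754828 194.8585180841011 [ 0.32373076 -0.02662026  1.55013709] 2
cover side [(array([305.4, 335.9]), 0.63)]
cover top [(array([368.5, 206.6]), 0.58), (array([190.6, 173.7]), 0.53)]
chopper side [(array([298. , 281.5]), 0.61)]
chopper top [(array([329.6, 189.9]), 0.62)]
bowl_rim side [(array([319., 239.]), 0.81)]
bowl_rim top [(array([332.9, 170.8]), 0.6)]
key side [(array([297.3, 278.5]), 0.65), (array([235.4, 234.3]), 0.61)]
key top [(array([155.1, 226.6]), 0.71)]
key_dot side [(array([234.6, 217.4]), 0.58)]
key_dot top []
key_block side [(array([241.4, 237.4]), 0.96)]
key_block top [(array([276.2, 207.6]), 0.7)]
lock_mouth side [(array([237.7, 218.5]), 0.72), (array([276.5, 264. ]), 0.63)]
lock_mouth top [(array([332.5, 205.6]), 0.78)]
lock_dot side [(array([280.8, 258.9]), 0.77)]
lock_dot top [(array([333.6, 201.6]), 0.81)]
{'t': 0.9, 'q': array([ 1.16096510e+00,  5.27038531e-02,  1.61286951e+00, -4.96629313e-05,
        1.47595646e+00, -1.18987272e-01]), 'dq': array([ 0.00206896, -0.0013734 ,  0.00114677, -0.00039153, -0.00083271,
       -0.00010062]), 'effort': array([-2.33641922e-04, -3.93668497e+01, -3.70471215e+01, -1.02771539e-04,
        4.01638399e-04,  5.16941114e-06]), 'tool_pos': array([0.17923494, 0.59875534, 0.19991942]), 'tool_rot': array([4.55231483e-01, 3.10837026e+00, 7.49622068e-05]), 'contact_force': array([-0.19094624, -0.47343221, -0.32704515]), 'wrist_torque': array([ 0.00404031, -0.01533291, -0.02925075]), 'opening': 0.08572435170968208}
```

View pictures.

View pics/side0.png

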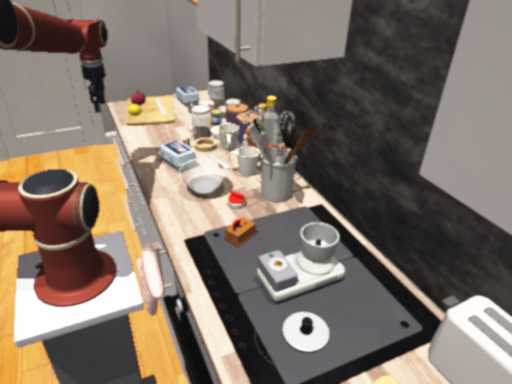

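View pics/top0.png

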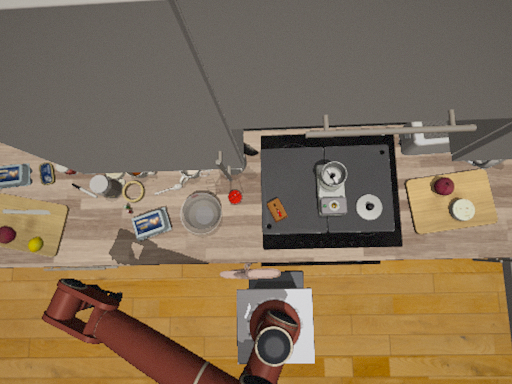

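```bash
python3 - <<'E'
import cv2
a=cv2.imread('pics/side0.png')[190:380,190:400];cv2.imwrite('pics/side0z.png',cv2.resize(a,None,fx=3,fy=3,interpolation=2)[:600])
a=cv2.imread('pics/top0.png')[135:255,235:395];cv2.imwrite('pics/top0z.png',cv2.resize(a,None,fx=5,fy=5,interpolation=2))
E
```

```text
(no output)
```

View pics/side0z.png

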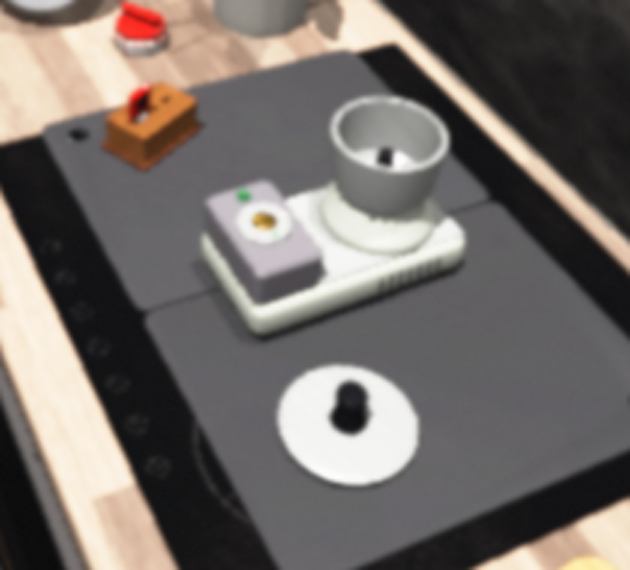

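View pics/top0z.png

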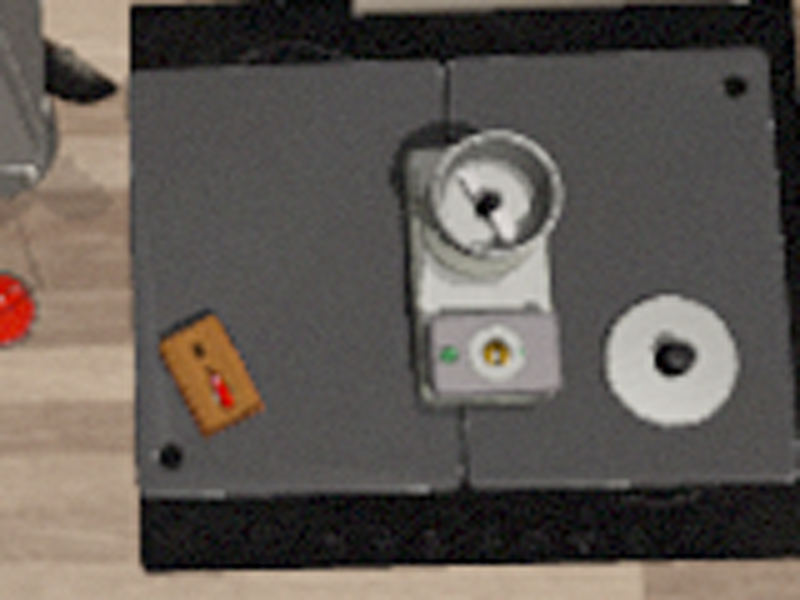

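```bash
cat > m.py <<'E'
from h import *
import sys
names=['cover','bowl_rim','key','key_dot','key_block','lock_mouth','lock_dot','chopper']
acc={}
for i in range(3):
    ps={n:look(n) for n in('side','top')}
    for k in names:
        for n in ps:
            for x in ctrl.mark_of(ps[n],k)[:3]:
                acc.setdefault((k,n),[]).append((np.array(x['position'])*[512,384],x['p']))
for k,v in acc.items(): print(k,[(u.round(1).tolist(),round(p,2)) for u,p in v])
a={n:np.mean([look(n)['frame'].astype(float) for _ in range(8)],0) for n in('side','top')}
ps={n:look(n) for n in('side','top')}
for n in a: cv2.imwrite(f'pics/{n}_avg.png',a[n].round().astype('uint8'))
import pickle; pickle.dump((ps,a),open('cal.pkl','wb'))
for k in('cover','key_block','key'):
    for n in ps:
        r=ctrl.trace(ps[n],k); print(k,n,[(round(x['p'],2),(np.array(x['rect'])*[512,384,512,384]).round(1).tolist()) for x in r[:2]])
print(ctrl.get_obs()['t'])
E
python3 m.py; python3 - <<'E'
import cv2
a=cv2.imread('pics/side_avg.png')
cv2.imwrite('pics/a1.png',cv2.resize(a[205:255,215:280],None,fx=12,fy=12,interpolation=2))
cv2.imwrite('pics/a2.png',cv2.resize(a[245:300,250:315],None,fx=10,fy=10,interpolation=2))
a=cv2.imread('pics/top_avg.png')
cv2.imwrite('pics/a3.png',cv2.resize(a[190:230,255:355],None,fx=8,fy=8,interpolation=2))
E
```

```text
('cover', 'side') [([303.3, 333.6], 0.68), ([236.5, 234.6], 0.22), ([307.5, 336.7], 0.79), ([235.7, 237.5], 0.2), ([304.7, 336.9], 0.77), ([237.8, 216.4], 0.3)]
('cover', 'top') [([367.4, 205.8], 0.6), ([369.8, 207.4], 0.85), ([369.9, 205.7], 0.84)]
('bowl_rim', 'side') [([317.2, 233.9], 0.74), ([318.9, 232.6], 0.71), ([319.9, 237.5], 0.66)]
('bowl_rim', 'top') [([332.4, 175.0], 0.75), ([333.3, 172.1], 0.95), ([274.6, 208.3], 0.39), ([337.1, 173.1], 0.91)]
('key', 'side') [([233.9, 237.2], 0.59), ([236.5, 235.1], 0.55), ([298.9, 279.7], 0.24), ([235.2, 238.8], 0.6)]
('key_dot', 'side') [([239.9, 220.9], 0.4), ([237.8, 217.2], 0.42), ([178.9, 163.2], 0.18), ([235.9, 219.1], 0.52)]
('key_block', 'side') [([241.4, 233.7], 0.88), ([241.9, 236.1], 0.67), ([239.5, 232.2], 0.78)]
('key_block', 'top') [([333.9, 172.6], 0.56), ([274.9, 211.4], 0.54), ([275.2, 211.1], 0.49)]
('lock_mouth', 'side') [([236.8, 204.5], 0.61), ([276.3, 263.6], 0.56), ([277.9, 260.6], 0.63), ([276.7, 262.6], 0.76)]
('lock_mouth', 'top') [([333.1, 205.0], 0.64), ([333.0, 209.7], 0.68), ([335.0, 206.2], 0.85)]
('lock_dot', 'top') [([332.0, 200.8], 0.8), ([329.1, 198.4], 0.79), ([333.6, 200.1], 0.56)]
('chopper', 'side') [([297.0, 278.5], 0.68), ([301.9, 278.7], 0.77), ([300.6, 280.5], 0.58)]
('chopper', 'top') [([331.6, 190.3], 0.77), ([332.4, 192.6], 0.7), ([331.0, 189.3], 0.65)]
('lock_dot', 'side') [([282.2, 258.6], 0.62), ([282.7, 262.1], 0.6)]
('key_dot', 'top') [([333.9, 206.8], 0.66)]
cover side [(0.71, [283.8, 317.2, 47.9, 33.9])]
cover top [(0.67, [355.9, 194.8, 26.1, 25.9])]
key_block side [(0.95, [224.0, 217.9, 34.7, 29.3])]
key_block top [(0.78, [267.1, 196.7, 20.6, 25.3])]
key side [(0.42, [224.7, 217.3, 32.9, 31.9]), (0.38, [234.8, 219.8, 5.3, 9.5])]
key top []
4.8
```

View pics/a1.png

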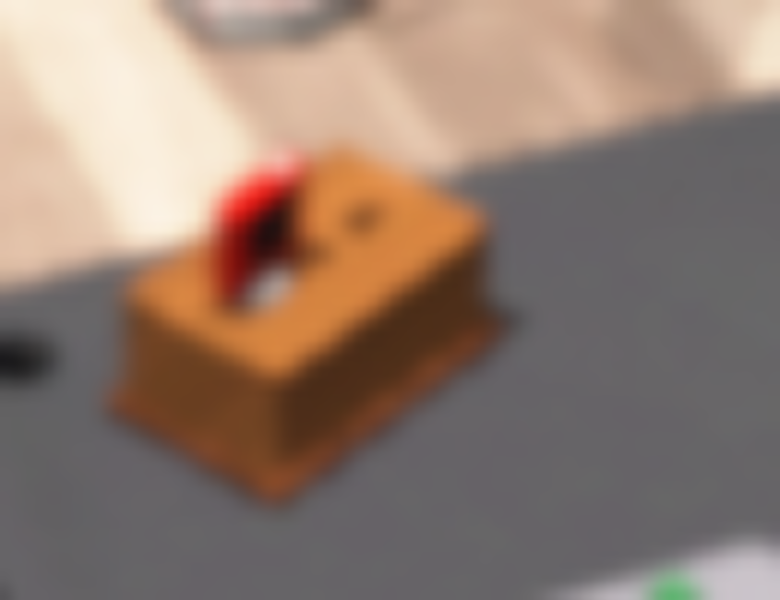

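View pics/a2.png

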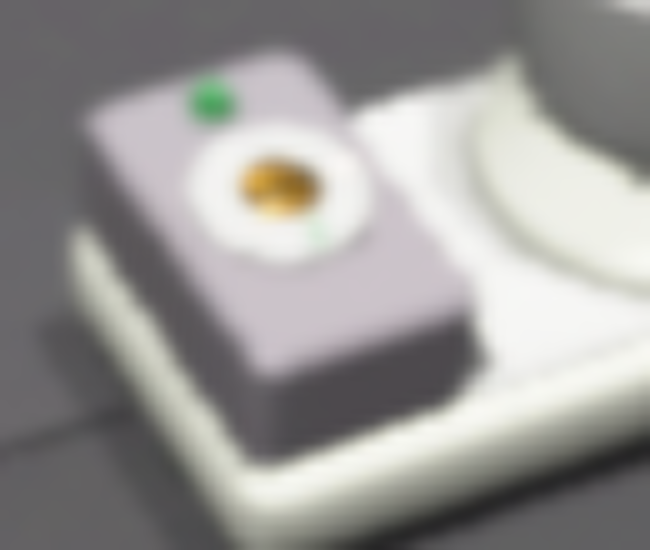

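View pics/a3.png

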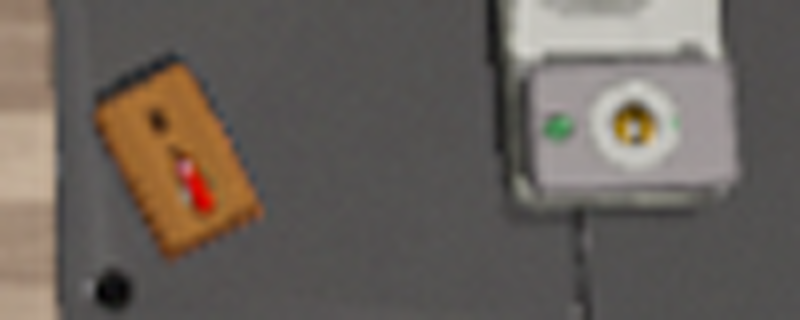

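```bash
cat > fit.py <<'E'
from h import *
import pickle
from scipy.optimize import minimize
ps,a=pickle.load(open('cal.pkl','rb'))
G={}
for n in a:
    im=cv2.GaussianBlur(a[n].astype(np.float32),(0,0),0.7)
    gx=cv2.Sobel(im,cv2.CV_32F,1,0)/8; gy=cv2.Sobel(im,cv2.CV_32F,0,1)/8
    G[n]=(gx,gy)
def circ(x,y,z,r,k=120):
    t=np.linspace(0,2*np.pi,k,endpoint=False)
    return np.c_[x+r*np.cos(t),y+r*np.sin(t),np.full(k,z)]
def rect(cx,cy,z,lx,ly,k=30):
    s=np.linspace(-.48,.48,k)
    return np.r_[np.c_[cx+s*lx,cy-ly/2+0*s,z+0*s],np.c_[cx+s*lx,cy+ly/2+0*s,z+0*s],np.c_[cx-lx/2+0*s,cy+s*ly,z+0*s],np.c_[cx+lx/2+0*s,cy+s*ly,z+0*s]]
def place(P,x,y,yaw,h):
    c,s=np.cos(yaw),np.sin(yaw)
    return np.c_[x+c*P[:,0]-s*P[:,1],y+s*P[:,0]+c*P[:,1],P[:,2]+h]
def score(curves,pose,cams,off):
    tot=0
    for n in cams:
        for P,w in curves:
            Q=place(P,*pose)
            C=Q@np.array(ps[n]['R']).T+np.array(ps[n]['t'])
            u=(ps[n]['fx']*C[:,0]/C[:,2]+ps[n]['cx']).astype(np.float32); v=(ps[n]['fy']*C[:,1]/C[:,2]+ps[n]['cy']).astype(np.float32)
            tu=np.roll(u,-1)-np.roll(u,1); tv=np.roll(v,-1)-np.roll(v,1); L=np.hypot(tu,tv)+1e-9
            nx,ny=tv/L,-tu/L
            g=0
            for ch in range(3):
                q=[cv2.remap(np.ascontiguousarray(G[n][i][:,:,ch]),u[None],v[None],cv2.INTER_CUBIC)[0] for i in (0,1)]
                g=g+np.abs(q[0]*nx+q[1]*ny)
            g=np.minimum(g,90)
            tot-=w*g.mean()
    return tot
chop=[(circ(.045,0,.145,.050),1.5),(circ(.045,0,.145,.046),.7),(circ(-.075,0,.086,.024),1),(rect(-.075,0,.082,.066,.104),1)]
block=[(rect(0,0,.040,.084,.052),1),(rect(0,0,0.0,.092,.060),.4)]
cov=[(circ(0,0,.0095,.055),1)]
def run(name,cv,x0,h,cams,fix):
    best=None
    f=lambda p: score(cv,(p[0],p[1],p[2] if not fix else 0,h),cams,None)
    for dx in (-.006,0,.006):
        for dy in(-.006,0,.006):
            for dw in ((0,) if fix else (-.08,0,.08)):
                s=[x0[0]+dx,x0[1]+dy,x0[2]+dw]
                S=np.array([s,[s[0]+.004,s[1],s[2]],[s[0],s[1]+.004,s[2]],[s[0],s[1],s[2]+.05]])
                r=minimize(f,s,method='Nelder-Mead',options=dict(initial_simplex=S,xatol=1e-5,fatol=1e-3))
                if best is None or r.fun<best.fun: best=r
    print(name,cams,'h',h,best.x.round(4),round(best.fun,2)); return best
if __name__=='__main__':
    T=ps['top']
    print('lock',atz(T,(333.3,206.5),.09),'rim',atz(T,(334,172.5),.15),'cover',atz(T,(369,206.3),.01),'block',atz(T,(277.3,209.7),.04))
    x=atz(T,(333.3,206.5),.09); xc=atz(T,(369.5,207),.015); xb=atz(T,(277.3,209.7),.045)
    for nm,cv,x0,fix in (('chop',chop,[x[0]+.075,x[1],0],0),('block',block,[xb[0],xb[1],.46],0),('cover',cov,[xc[0],xc[1],0],1)):
        for cams in (['side'],['top'],['side','top']):
            for h in (0,.005,.01): run(nm,cv,x0,h,cams,fix)
E
time python3 fit.py
```

```text
lock [ 0.48512418 -0.25397497  0.09      ] rim [ 0.61385211 -0.25451562  0.15      ] cover [ 0.49050575 -0.41750101  0.01      ] block [ 0.48372179 -0.02567159  0.04      ]
chop ['side'] h 0 [ 0.5662 -0.2503  0.0184] -242.74
chop ['side'] h 0.005 [ 0.5624 -0.2549  0.0172] -250.17
chop ['side'] h 0.01 [ 0.5599 -0.2584  0.0286] -253.7
chop ['top'] h 0 [ 0.57   -0.2532  0.0416] -245.25
chop ['top'] h 0.005 [ 0.5691 -0.2525  0.0417] -244.46
chop ['top'] h 0.01 [ 0.5687 -0.2524  0.0343] -243.2
chop ['side', 'top'] h 0 [ 0.5704 -0.2535  0.0165] -454.78
chop ['side', 'top'] h 0.005 [ 0.5689 -0.2529  0.0392] -461.07
chop ['side', 'top'] h 0.01 [ 0.5676 -0.256   0.0144] -429.31
block ['side'] h 0 [ 0.4852 -0.0173  0.4757] -70.5
block ['side'] h 0.005 [ 0.4829 -0.0229  0.4744] -70.46
block ['side'] h 0.01 [ 0.4803 -0.0285  0.4808] -70.37
block ['top'] h 0 [ 0.4868 -0.0229  0.4621] -63.13
block ['top'] h 0.005 [ 0.4859 -0.0232  0.4527] -63.33
block ['top'] h 0.01 [ 0.4853 -0.023   0.4594] -63.52
block ['side', 'top'] h 0 [ 0.486  -0.0203  0.4732] -124.23
block ['side', 'top'] h 0.005 [ 0.4846 -0.0229  0.4631] -131.12
block ['side', 'top'] h 0.01 [ 0.4838 -0.0252  0.469 ] -121.59
cover ['side'] h 0 [ 0.4876 -0.4123 -0.1759] -90.0
cover ['side'] h 0.005 [ 0.4871 -0.4149 -0.1546] -90.0
cover ['side'] h 0.01 [ 0.4854 -0.4197 -0.0333] -90.0
cover ['top'] h 0 [ 0.4889 -0.4161 -0.1   ] -90.0
cover ['top'] h 0.005 [ 0.4889 -0.4161 -0.1   ] -90.0
cover ['top'] h 0.01 [ 0.4889 -0.4161 -0.1   ] -90.0
cover ['side', 'top'] h 0 [ 0.4883 -0.4138 -0.0949] -179.96
cover ['side', 'top'] h 0.005 [ 0.4867 -0.4172 -0.1259] -180.0
cover ['side', 'top'] h 0.01 [ 0.4851 -0.4163  0.0609] -179.27
real	4m56.604s
user	4m56.244s
sys	0m0.380s
```

```bash
sed -i 's/np.minimum(g,90)/np.minimum(g,400)/' fit.py; cat > f2.py <<'E'
from fit import *
h=.005
def r2(nm,cv,x0,cams):
    f=lambda p: score(cv,(p[0],p[1],0,h),cams,None)
    xs=[(f((x0[0]+i,x0[1]+j)),i,j) for i in np.arange(-.010,.0101,.002) for j in np.arange(-.010,.0101,.002)]
    b=min(xs); s=[x0[0]+b[1],x0[1]+b[2]]
    r=minimize(f,s,method='Nelder-Mead',options=dict(initial_simplex=np.array([s,[s[0]+.0015,s[1]],[s[0],s[1]+.0015]])))
    print(nm,cams,r.x.round(4),round(r.fun,1))
for c in (['side'],['top'],['side','top']):
    r2('cover',cov,(.4875,-.416),c)
    r2('rimout',[(circ(0,0,.145,.050),1)],(.612,-.252),c)
    r2('rimin',[(circ(0,0,.145,.046),1)],(.612,-.252),c)
    r2('bezel',[(circ(0,0,.086,.024),1)],(.492,-.255),c)
E
python3 f2.py
python3 - <<'E'
from fit import *
for n in a:
    im=cv2.resize(a[n].astype('uint8'),None,fx=6,fy=6,interpolation=2)
    for cv,po in ((chop,(.5689,-.2529,.039,.005)),(block,(.4846,-.0229,.463,.005)),(cov,(.4867,-.4172,0,.005))):
        for P,w in cv:
            for q in place(P,*po):
                u=proj(ps[n],q); cv2.circle(im,tuple(int(round(v)) for v in (u+.5)*6-.5),1,(255,0,255),-1)
    c=proj(ps[n],(.55,-.25,.1))*6
    o=im[int(c[1])-300:int(c[1])+300,int(c[0])-300:int(c[0])+300]
    cv2.imwrite(f'pics/ov_{n}.png',o)
E
```

```text
cover ['side'] [ 0.4858 -0.4153] -136.4
rimout ['side'] [ 0.6095 -0.2535] -90.8
rimin ['side'] [ 0.6148 -0.2558] -79.8
bezel ['side'] [ 0.4875 -0.2555] -42.1
cover ['top'] [ 0.4885 -0.4156] -129.5
rimout ['top'] [ 0.6139 -0.2546] -74.3
rimin ['top'] [ 0.6111 -0.2499] -75.0
bezel ['top'] [ 0.4808 -0.247 ] -43.2
cover ['side', 'top'] [ 0.4868 -0.4153] -258.1
rimout ['side', 'top'] [ 0.6135 -0.2543] -161.4
rimin ['side', 'top'] [ 0.6129 -0.2492] -143.0
bezel ['side', 'top'] [ 0.4885 -0.2555] -80.7
```

View pics/ov_side.png

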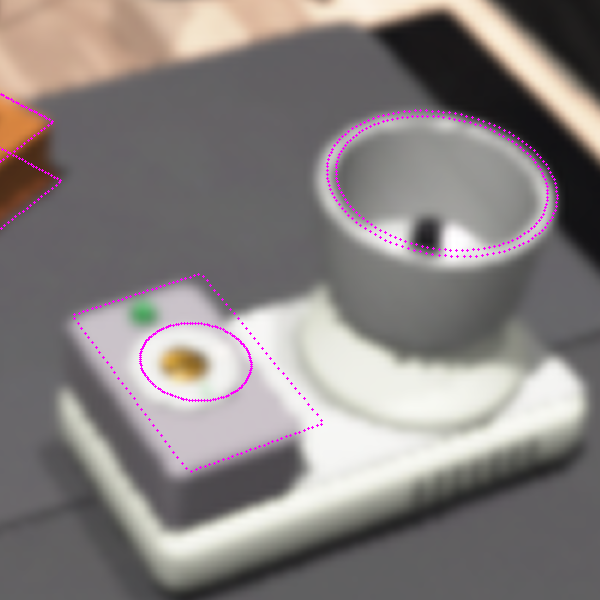

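View pics/ov_top.png

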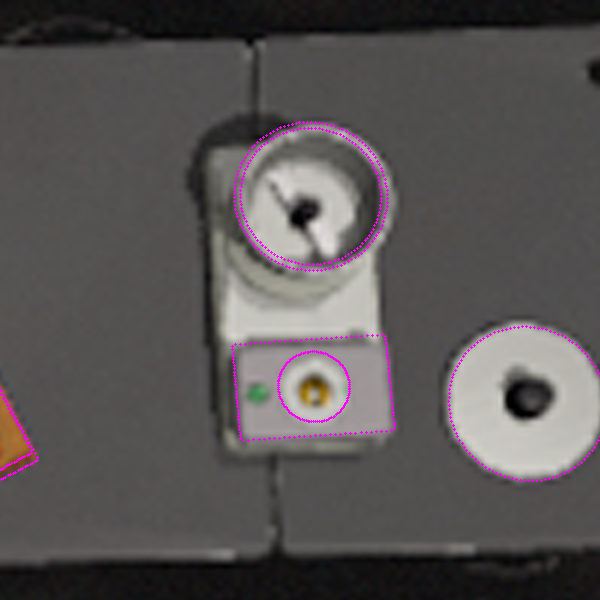

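```bash
cat > f3.py <<'E'
from fit import *
for n,(u0,v0) in (('side',(276,263)),('top',(333,206))):
    im=a[n].astype('uint8'); hsv=cv2.cvtColor(im,cv2.COLOR_BGR2HSV).astype(int)
    b=im.astype(float)
    # brass: R-B large
    rb=b[:,:,2]-b[:,:,0]
    vv,uu=np.mgrid[0:384,0:512]; w=np.clip(rb-25,0,None)*(np.hypot(uu-u0,vv-v0)<9)
    print(n,'brass',(w*uu).sum()/w.sum(),(w*vv).sum()/w.sum(),w.max())
    s=12
    for nm,(cu,cv_) ,hw in (('lock',(u0,v0),20),('rim',((318,240) if n=='side' else (333,173)),24)):
        o=cv2.resize(im[cv_-hw:cv_+hw,cu-hw:cu+hw],None,fx=s,fy=s,interpolation=2)
        for k in range(0,2*hw,5):
            cv2.line(o,(k*s+s//2,0),(k*s+s//2,5),(0,0,255),1);cv2.putText(o,str(cu-hw+k),(k*s,18),0,.38,(0,0,255),1)
            cv2.line(o,(0,k*s+s//2),(5,k*s+s//2),(0,0,255),1);cv2.putText(o,str(cv_-hw+k),(5,k*s+10),0,.38,(0,0,255),1)
        cv2.imwrite(f'pics/g_{nm}_{n}.png',o)
E
python3 f3.py
```

```text
side brass 277.196554770318 263.4023851590106 109.0
top brass 333.80427046263344 205.34341637010675 117.0
```

View pics/g_rim_side.png

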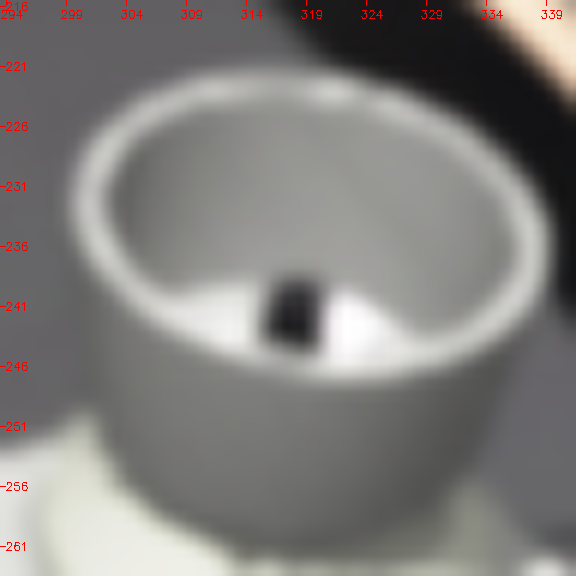

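View pics/g_rim_top.png

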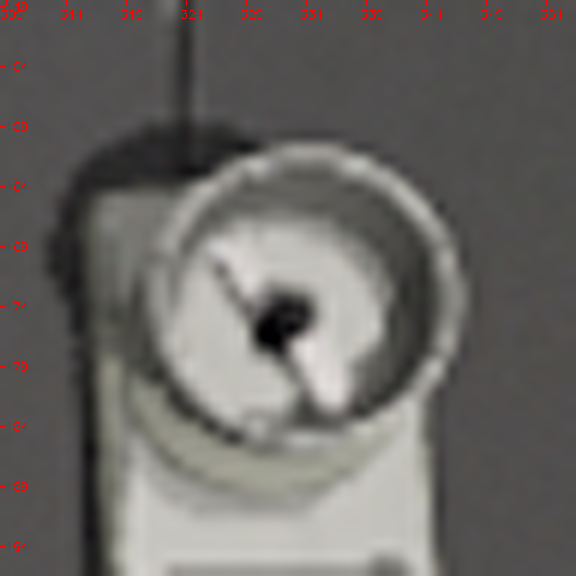

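View pics/g_lock_top.png

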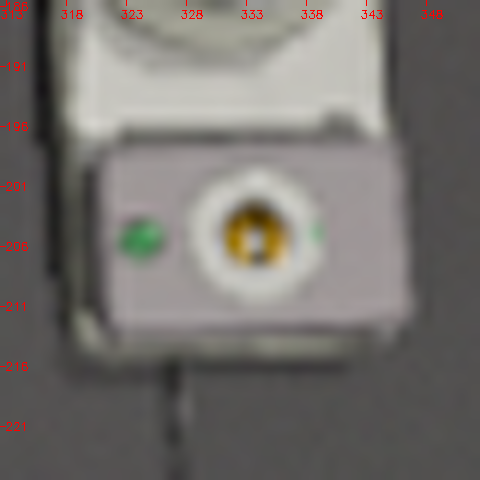

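View pics/g_lock_side.png

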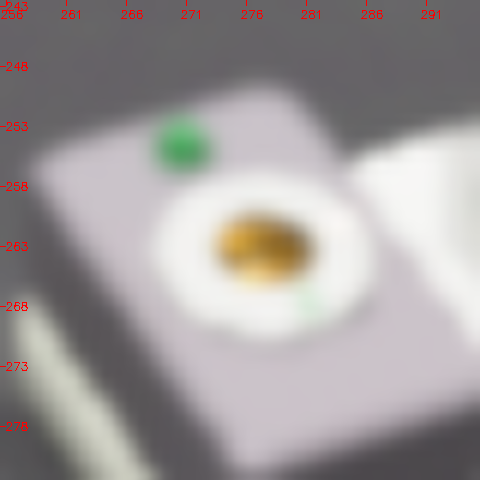

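```bash
cat > f4.py <<'E'
from fit import *
S,T=ps['side'],ps['top']
print([ (p['fx'],p['fy']) for p in (S,T)])
def cen(p,x,y,z,r):
    Q=circ(x,y,z,r); u=np.array([proj(p,q) for q in Q]); return (u.max(0)+u.min(0))/2, u.max(0)-u.min(0)
from scipy.optimize import least_squares
for nm,us,ut,z,r in (('lock',(277.4,263.6),(333.9,205.2),.086,.024),('rim',(319.5,234.3),(334.,172.8),.145,.05)):
    t=tri([S,T],[us,ut]); print(nm,'tri',t.round(4))
    for h in (.003,.005,.007):
        for cam,uv in ((S,us),(T,ut)):
            q=least_squares(lambda x:cen(cam,x[0],x[1],z+h,r)[0]-uv,t[:2]).x
            print(' h',h,q.round(4),cen(cam,q[0],q[1],z+h,r)[1].round(1))
E
python3 f4.py
```

```text
[(403.3642454355009, 403.3642454355009), (356.61480063953553, 356.61480063953553)]
lock tri [ 0.4892 -0.2562  0.0901]
 h 0.003 [ 0.4888 -0.2545] [18.5 13. ]
 h 0.003 [ 0.4906 -0.2568] [11.9 11.7]
 h 0.005 [ 0.4877 -0.2563] [18.5 13. ]
 h 0.005 [ 0.4903 -0.2565] [11.9 11.7]
 h 0.007 [ 0.4866 -0.2581] [18.6 13.1]
 h 0.007 [ 0.4901 -0.2562] [11.9 11.7]
rim tri [ 0.6115 -0.254   0.1477]
 h 0.003 [ 0.6103 -0.2522] [38.4 24.4]
 h 0.003 [ 0.6133 -0.2547] [25.5 24.7]
 h 0.005 [ 0.6087 -0.2542] [38.5 24.5]
 h 0.005 [ 0.6129 -0.2544] [25.5 24.7]
 h 0.007 [ 0.6072 -0.2562] [38.6 24.6]
 h 0.007 [ 0.6125 -0.254 ] [25.5 24.8]
```

>>> carry_out([
  [0.8, -1, 0.2, 0, 0, 0, 1],
  [0.8, -1, 0.2, 0, 0, 0, 1],
  [0.8, -1, 0.2, 0, 0, 0, 1],
  [0.8, -1, 0.2, 0, 0, 0, 1],
  [0.8, -1, 0.2, 0, 0, 0, 1],
  [0.8, -1, 0.2, 0, 0, 0, 1],
  [0.8, -1, 0.2, 0, 0, 0, 1],
  [0.8, -1, 0.2, 0, 0, 0, 1],
  [0.8, -1, 0.2, 0, 0, 0, 1],
  [0.8, -1, 0.2, 0, 0, 0, 1],
  [0.8, -1, 0.2, 0, 0, 0, 1],
  [0.8, -1, 0.2, 0, 0, 0, 1],
])

```text
t: 6.0
tool_pos: [0.4199, 0.2976, 0.2603]
tool_rot: [0.455, 3.108, 0.001]
contact_force: [0.8, 0.9, -0.6]
opening: 0.0855
```

>>> carry_out([
  [0.1, -1, 0, 0, 0, 0, 1],
  [0.1, -1, 0, 0, 0, 0, 1],
  [0.1, -1, 0, 0, 0, 0, 1],
  [0.1, -1, 0, 0, 0, 0, 1],
  [0.1, -1, 0, 0, 0, 0, 1],
  [0.1, -1, 0, 0, 0, 0, 1],
  [0.1, -1, 0, 0, 0, 0, 1],
  [0.1, -1, 0, 0, 0, 0, 1],
  [0.1, -1, 0, 0, 0, 0, 1],
  [0.1, -1, 0, 0, 0, 0, 1],
  [0.1, -1, 0, 0, 0, 0, 1],
  [0.1, -1, 0, 0, 0, 0, 1],
])

```text
t: 7.2
tool_pos: [0.4492, -0.0023, 0.2601]
tool_rot: [0.455, 3.108, -0.0]
contact_force: [-0.2, 0.1, 0.4]
opening: 0.0855
```

>>> carry_out([
  [0.1, -1, 0, 0, 0, 0, 1],
  [0.1, -1, 0, 0, 0, 0, 1],
  [0.1, -1, 0, 0, 0, 0, 1],
  [0.1, -1, 0, 0, 0, 0, 1],
  [0.1, -1, 0, 0, 0, 0, 1],
  [0.1, -1, 0, 0, 0, 0, 1],
  [0.1, -1, 0, 0, 0, 0, 1],
  [0.1, -1, 0, 0, 0, 0, 1],
  [0.1, -1, 0, 0, 0, 0, 1],
  [0.1, -1, 0, 0, 0, 0, 1],
  [0.1, -1, 0, 0, 0, 0, 1],
  [0.1, -1, 0, 0, 0, 0, 1],
])

```text
t: 8.4
tool_pos: [0.4792, -0.3023, 0.26]
tool_rot: [0.455, 3.108, -0.0]
contact_force: [0.3, 1.2, -0.5]
opening: 0.0855
```

>>> carry_out([
  [0.06, -0.9, 0, 0, 0, 0, 1],
  [0.06, -0.9, 0, 0, 0, 0, 1],
  [0.06, -0.9, 0, 0, 0, 0, 1],
  [0.06, -0.9, -0.4, 0, 0, 0, 1],
  [0.06, -0.9, -1, 0, 0, 0, 1],
  [0, 0, -1, 0, 0, 0, 1],
  [0, 0, -1, 0, 0, 0, 1],
  [0, 0, -1, 0, 0, 0, 1],
  [0, 0, -1, 0, 0, 0, 1],
  [0, 0, 0, 0, 0, 0, 1],
])

```text
t: 9.4
tool_pos: [0.4845, -0.4115, 0.12]
tool_rot: [-0.454, -3.102, -0.008]
contact_force: [-0.0, -0.0, -0.4]
opening: 0.0856
```

```bash
python3 - <<'E'
from h import *
for n in ('side','top'):
    p=look(n); print(ctrl.get_obs()['tool_pos'])
    c=proj(p,(.487,-.4155,.05)).astype(int)
    im=p['frame'][max(0,c[1]-45):c[1]+35,c[0]-40:c[0]+40]
    cv2.imwrite(f'pics/c1{n}.png',cv2.resize(im,None,fx=7,fy=7,interpolation=2))
E
```

```text
[ 0.4855923  -0.41259528  0.12265519]
[ 0.48660744 -0.41362884  0.12491889]
```

View pics/c1side.png

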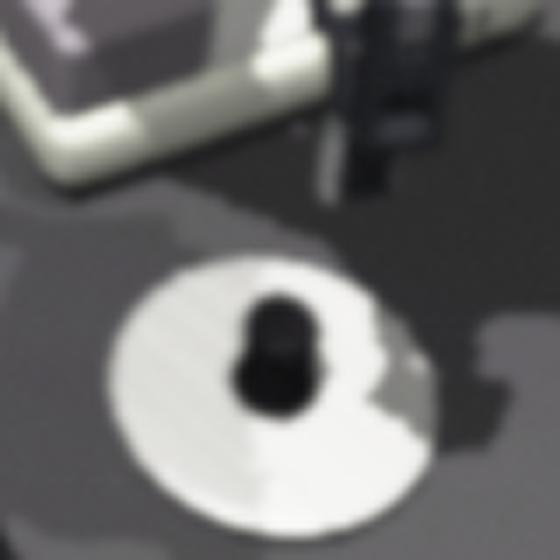

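>>> carry_out([
  [0, 0, -1, 0, 0, 0, 1],
  [0, 0, -1, 0, 0, 0, 1],
  [0, 0, -0.8, 0, 0, 0, 1],
  [0, 0, -0.6, 0, 0, 0, 1],
  [0, 0, -0.4, 0, 0, 0, 1],
  [0, 0, -0.2, 0, 0, 0, 1],
  [0, 0, 0, 0, 0, 0, 1],
  [0, 0, 0, 0, 0, 0, 1],
])

```text
t: 10.3
tool_pos: [0.4873, -0.4144, 0.026]
tool_rot: [0.455, 3.107, -0.002]
contact_force: [0.4, -0.4, 0.3]
opening: 0.0855
```

>>> carry_out([
  [0, 0, 0, 0, 0, 0, 0.5],
  [0, 0, 0, 0, 0, 0, 0.4],
  [0, 0, 0, 0, 0, 0, 0.2],
  [0, 0, 0, 0, 0, 0, 0.1],
  [0, 0, 0, 0, 0, 0, 0],
  [0, 0, 0, 0, 0, 0, 0],
  [0, 0, 0, 0, 0, 0, 0],
  [0, 0, 0, 0, 0, 0, 0],
], grip_force=20)

```text
t: 11.1
tool_pos: [0.4867, -0.4138, 0.0249]
tool_rot: [-0.455, -3.108, 0.0]
contact_force: [-0.4, -0.6, -0.3]
opening: -0.0001
```

```bash
cat > cv.py <<'E'
from h import *
import sys
tag=sys.argv[1]; X=[float(v) for v in sys.argv[2].split(',')]
o=ctrl.get_obs(); print(o['t'],o['tool_pos'].round(4),o['tool_rot'].round(3),o['contact_force'].round(1),o['opening'].round(4))
for n in ('side','top'):
    p=look(n)
    c=proj(p,X).astype(int); hw=int(sys.argv[3]) if len(sys.argv)>3 else 40
    y0=max(0,min(384-2*hw,c[1]-hw)); x0=c[0]-hw; s=560//(2*hw)
    im=cv2.resize(p['frame'][y0:y0+2*hw,x0:x0+2*hw],None,fx=s,fy=s,interpolation=2)
    cv2.imwrite(f'pics/{tag}{n}.png',im); print(n,x0,y0,s)
E
python3 cv.py c2 .487,-.4155,.04
```

```text
Traceback (most recent call last):
  File "cv.py", line 4, in <module>
    o=ctrl.get_obs(); print(o['t'],o['tool_pos'].round(4),o['tool_rot'].round(3),o['contact_force'].round(1),o['opening'].round(4))
                                                                                                             ^^^^^^^^^^^^^^^^^^
AttributeError: 'float' object has no attribute 'round'
```

```bash
sed -i "s/o\['opening'\].round(4)/round(float(o['opening']),4)/" cv.py; python3 cv.py c2 .487,-.4155,.04
```

```text
11.1 [ 0.4867 -0.4138  0.0249] [-0.455 -3.108  0.   ] [-0.4 -0.6 -0.3] -0.0001
side 266 283 7
top 330 166 7
```

View pics/c2side.png

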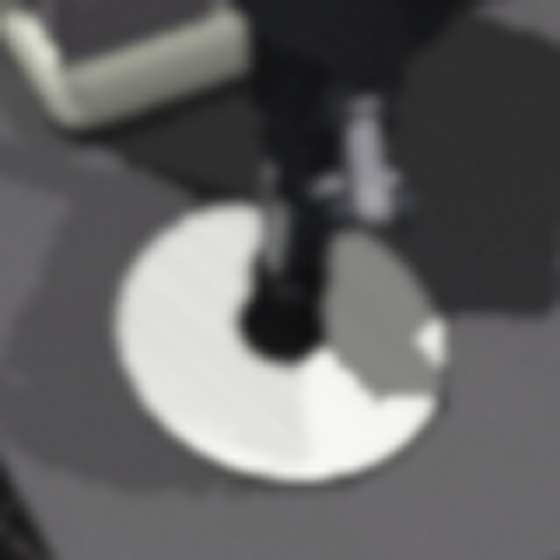

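View pics/c2top.png

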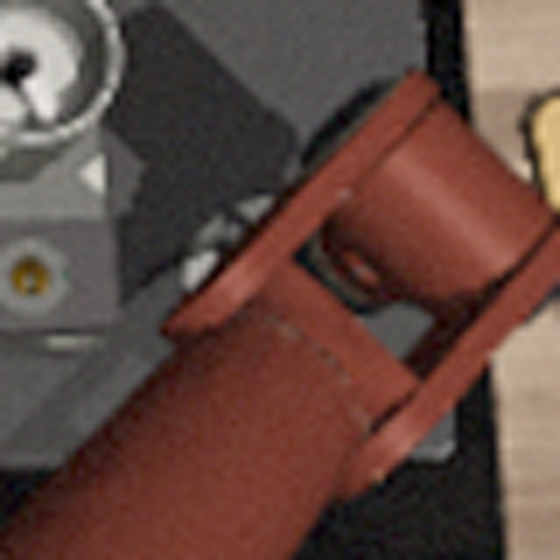

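```bash
python3 - <<'E'
from h import *
p=look('side','c3.png')
for X in [(.487,-.4155,.0175),(.487,-.4155,.053),(.4867,-.4138,.025),(.4867,-.4138,.044),(.4867,-.4138,.08)]:
    print(X,proj(p,X).round(1),((proj(p,X)-[266,283])*7).round())
r=ctrl.trace(p,'cover');m=r[0]['mask'];print(r[0]['p'],np.array(r[0]['rect'])*[512,384,512,384])
im=cv2.resize(p['frame'][270:365,250:345],None,fx=6,fy=6,interpolation=2)
im=np.clip(im.astype(float)*1.0,0,255); im=(255*(im/255)**.5).astype('uint8')
cv2.imwrite('pics/c3z.png',im)
E
```

```text
(0.487, -0.4155, 0.0175) [306.  329.4] [280. 325.]
(0.487, -0.4155, 0.053) [307.5 319.6] [291. 256.]
(0.4867, -0.4138, 0.025) [305.9 326.9] [279. 307.]
(0.4867, -0.4138, 0.044) [306.7 321.6] [285. 270.]
(0.4867, -0.4138, 0.08) [308.2 311.4] [296. 199.]
0.86 [282.112  316.1856  48.384   36.0192]
```

View pics/c3z.png

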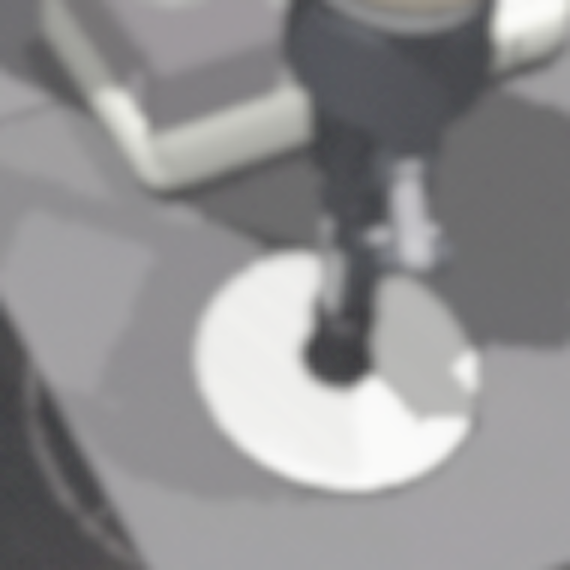

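>>> carry_out([
  [0, 0, 0.2, 0, 0, 0, 0],
  [0, 0, 0.3, 0, 0, 0, 0],
  [0, 0, 0.3, 0, 0, 0, 0],
  [0, 0, 0, 0, 0, 0, 0],
  [0, 0, 0, 0, 0, 0, 0],
])

```text
t: 11.8
tool_pos: [0.487, -0.4141, 0.0457]
tool_rot: [0.455, 3.108, -0.001]
contact_force: [-0.2, 0.2, -0.6]
opening: 0.0001
```

```bash
python3 cv.py c4 .487,-.4155,.04; python3 -c "
from h import *
p=look('side');r=ctrl.trace(p,'cover');print(r[0]['p'],np.array(r[0]['rect'])*[512,384,512,384]); print(ctrl.get_obs())"
```

```text
11.8 [ 0.487  -0.4141  0.0457] [ 4.550e-01  3.108e+00 -1.000e-03] [-0.2  0.2 -0.6] 0.0001
side 266 283 7
top 330 166 7
0.87 [283.2896 313.9968  46.4896  39.0144]
{'t': 12.0, 'q': array([-8.20981719e-01,  2.22268842e-01,  1.69767126e+00, -3.21821482e-05,
        1.22247176e+00, -2.10099453e+00]), 'dq': array([ 0.00017435,  0.0007008 , -0.00198757,  0.00067794, -0.0002148 ,
        0.00018862]), 'effort': array([ 1.23755701e-03, -4.33617067e+01, -3.36118162e+01, -2.43143759e-04,
       -1.06930493e-03, -4.13958071e-05]), 'tool_pos': array([ 0.48643917, -0.41348748,  0.04444181]), 'tool_rot': array([-4.55041694e-01, -3.10779759e+00, -7.67480091e-04]), 'contact_force': array([-0.9522637 ,  0.55388017,  0.83736549]), 'wrist_torque': array([-0.00666355, -0.01306647, -0.03594741]), 'opening': -0.00024868130735515207}
```

View pics/c4side.png

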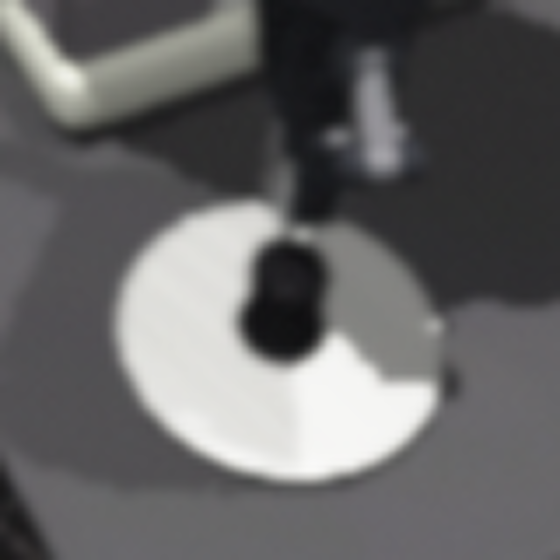

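```bash
python3 - <<'E'
from h import *
p=look('side'); o=ctrl.get_obs(); X=o['tool_pos']; print(X)
im=p['frame'][230:365,240:375]; im=(255*(im/255.)**.5).astype('uint8')
im=cv2.resize(im,None,fx=4,fy=4,interpolation=2)
for dz in (0,.019,.073,.15):
    u=(proj(p,X+[0,0,dz])-[240,230]+.5)*4; cv2.circle(im,(int(u[0]),int(u[1])),3,(0,0,255),1); print(u)
cv2.imwrite('pics/c5.png',im)
E
```

```text
[ 0.4864865  -0.41351331  0.04445612]
[268.20030526 367.72964563]
[271.46816935 346.26821208]
[281.16154213 282.607769  ]
[296.11956073 184.37218957]
```

View pics/c5.png

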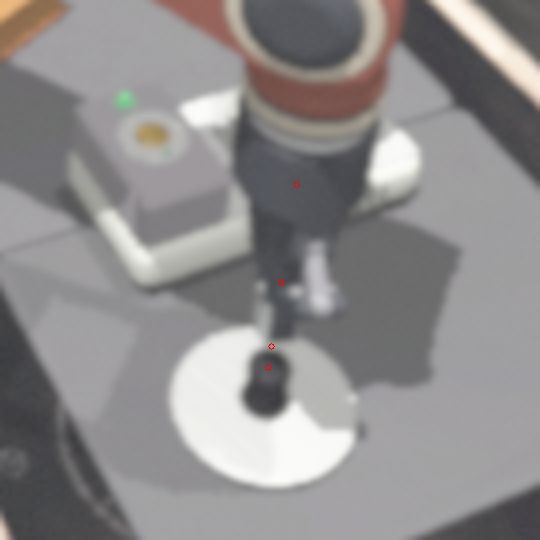

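>>> carry_out([
  [0, 0, 0, 0, 0, 0, 1],
  [0, 0, 0, 0, 0, 0, 1],
  [0, 0, 0, 0, 0, 0, 1],
  [0, 0, 0, 0, 0, 0, 1],
  [0, 0, 0, 0, 0, 0, 1],
])

```text
t: 12.55
tool_pos: [0.4867, -0.4137, 0.0449]
tool_rot: [0.455, 3.108, -0.0]
contact_force: [0.3, -1.6, -0.3]
opening: 0.0722
```

```bash
cat > tip.py <<'E'
from h import *
import sys
p=look('side'); o=ctrl.get_obs(); X=o['tool_pos']; print(o['t'],X.round(4),o['opening'],o['contact_force'].round(1))
c=proj(p,X+[0,0,.04]).astype(int)-50
im=p['frame'][c[1]:c[1]+100,c[0]:c[0]+100]; im=(255*(im/255.)**.5).astype('uint8')
im=cv2.resize(im,None,fx=6,fy=6,interpolation=2)
yv=np.array([.287,.957,0])
for dz in (0,.019,.073):
  for s in (-.043,0,.043):
    u=(proj(p,X+[0,0,dz]+s*yv)-c+.5)*6; cv2.circle(im,(int(u[0]),int(u[1])),3,(0,0,255),1)
cv2.imwrite(f'pics/{sys.argv[1]}.png',im)
E
python3 tip.py t1
```

```text
12.6 [ 0.4867 -0.4137  0.0449] 0.07883418653694638 [-0.1 -0.5  0.4]
```

View pics/t1.png

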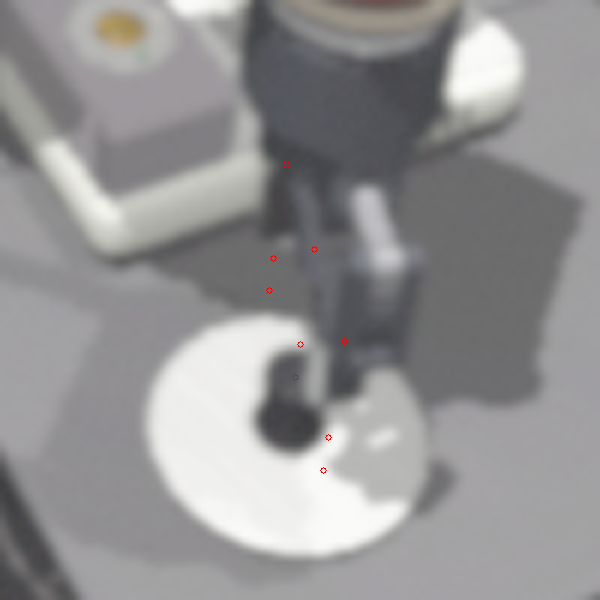

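>>> carry_out([
  [0, 0, -0.4, 0, 0, 0, 1],
  [0, 0, -0.4, 0, 0, 0, 1],
  [0, 0, -0.4, 0, 0, 0, 1],
  [0, 0, -0.2, 0, 0, 0, 1],
  [0, 0, 0, 0, 0, 0, 1],
  [0, 0, 0, 0, 0, 0, 1],
])

```text
t: 13.2
tool_pos: [0.4867, -0.4137, 0.0097]
tool_rot: [-0.455, -3.108, -0.0]
contact_force: [0.3, -0.1, -0.5]
opening: 0.0853
```

```bash
python3 tip.py t2
```

```text
13.25 [ 0.4869 -0.414   0.0102] 0.0852533207163893 [-0.4  0.3  0.4]
```

View pics/t2.png

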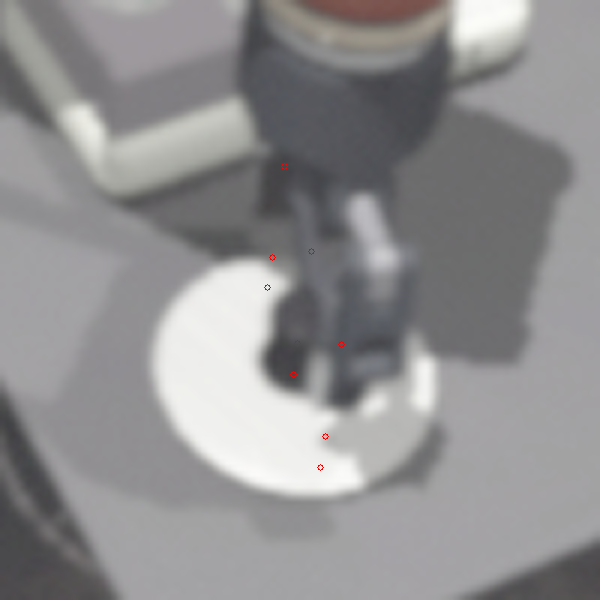

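>>> carry_out([
  [0, 0, -0.2, 0, 0, 0, 1],
  [0, 0, -0.2, 0, 0, 0, 1],
  [0, 0, -0.2, 0, 0, 0, 1],
  [0, 0, 0, 0, 0, 0, 1],
  [0, 0, 0, 0, 0, 0, 1],
])

```text
t: 13.75
tool_pos: [0.4865, -0.4135, -0.0055]
tool_rot: [-0.455, -3.108, -0.001]
contact_force: [-0.1, 0.1, 0.7]
opening: 0.0855
```

>>> carry_out([
  [0, 0, 0, 0, 0, 0, 0.2],
  [0, 0, 0, 0, 0, 0, 0.2],
  [0, 0, 0, 0, 0, 0, 0.2],
  [0, 0, 0, 0, 0, 0, 0.2],
  [0, 0, 0, 0, 0, 0, 0.2],
  [0, 0, 0, 0, 0, 0, 0.2],
  [0, 0, 0, 0, 0, 0, 0.2],
], grip_force=20)

```text
t: 14.45
tool_pos: [0.4868, -0.4141, -0.0048]
tool_rot: [0.455, 3.108, -0.001]
contact_force: [0.0, -0.6, 1.6]
opening: 0.0257
```

```bash
python3 tip.py t3
```

```text
14.5 [ 0.4869 -0.4141 -0.0047] 0.025904696775677027 [-0.3 -1.3  1.1]
```

View pics/t3.png

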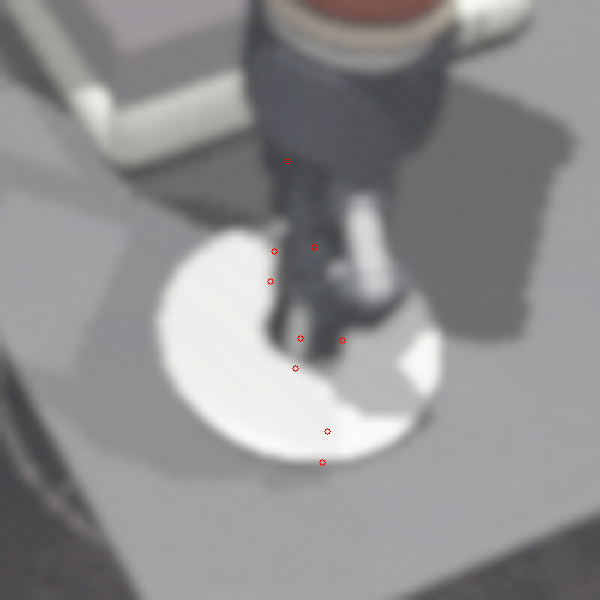

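>>> carry_out([
  [0, 0, 0, 0, 0, 0, 0],
  [0, 0, 0, 0, 0, 0, 0],
  [0, 0, 0.2, 0, 0, 0, 0],
  [0, 0, 0.4, 0, 0, 0, 0],
  [0, 0, 0.4, 0, 0, 0, 0],
  [0, 0, 0, 0, 0, 0, 0],
  [0, 0, 0, 0, 0, 0, 0],
], grip_force=40)

```text
t: 15.2
tool_pos: [0.487, -0.414, 0.0206]
tool_rot: [0.455, 3.108, -0.001]
contact_force: [0.1, 0.4, -2.3]
opening: 0.0252
```

```bash
python3 tip.py t4
```

```text
15.25 [ 0.4867 -0.4137  0.02  ] 0.02519314085333486 [ 0.6 -0.8 -2.9]
```

View pics/t4.png

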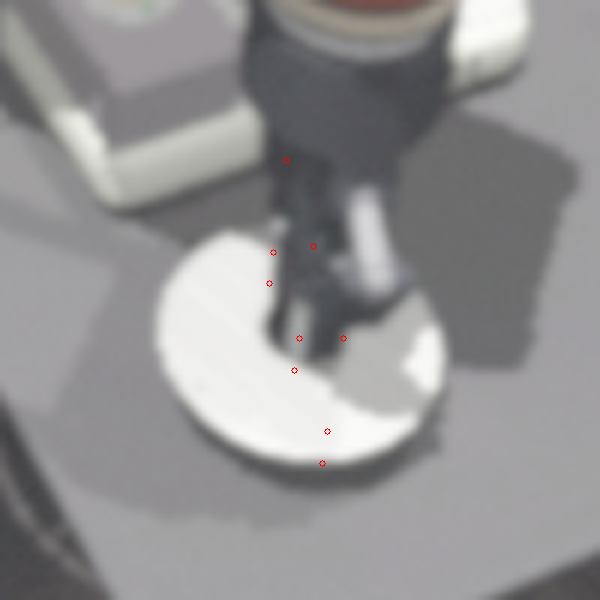

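>>> carry_out([
  [0, 0, 0.6, 0, 0, 0, 0],
  [0, 0, 0.9, 0, 0, 0, 0],
  [0, 0, 1, 0, 0, 0, 0],
  [0, 0, 1, 0, 0, 0, 0],
  [0, 0, 1, 0, 0, 0, 0],
  [0, 0, 1, 0, 0, 0, 0],
  [0, 0, 0.7, 0, 0, 0, 0],
  [0, 0, 0.2, 0, 0, 0, 0],
])

```text
t: 16.05
tool_pos: [0.4877, -0.4148, 0.1834]
tool_rot: [0.455, 3.105, -0.005]
contact_force: [-0.8, -0.2, -2.2]
opening: 0.0249
```

>>> carry_out([
  [0.31, 0.403, 0, 0, 0, 0, 0],
  [0.62, 0.806, 0, 0, 0, 0, 0],
  [0.62, 0.806, 0, 0, 0, 0, 0],
  [0.62, 0.806, 0, 0, 0, 0, 0],
  [0.62, 0.806, 0, 0, 0, 0, 0],
  [0.62, 0.806, 0, 0, 0, 0, 0],
  [0.62, 0.806, 0, 0, 0, 0, 0],
  [0.62, 0.806, 0, 0, 0, 0, 0],
  [0.31, 0.403, 0, 0, 0, 0, 0],
  [0, 0, 0, 0, 0, 0, 0],
  [0, 0, 0, 0, 0, 0, 0],
  [0, 0, 0, 0, 0, 0, 0],
])

```text
t: 17.25
tool_pos: [0.61, -0.2533, 0.1795]
tool_rot: [-0.457, -3.107, 0.0]
contact_force: [-0.4, -0.7, -2.5]
opening: 0.0253
```

```bash
python3 cv.py d1 .61,-.255,.17 35
```

```text
17.25 [ 0.61   -0.2533  0.1795] [-0.457 -3.107  0.   ] [-0.4 -0.7 -2.5] 0.0253
side 285 192 8
top 299 137 8
```

View pics/d1side.png

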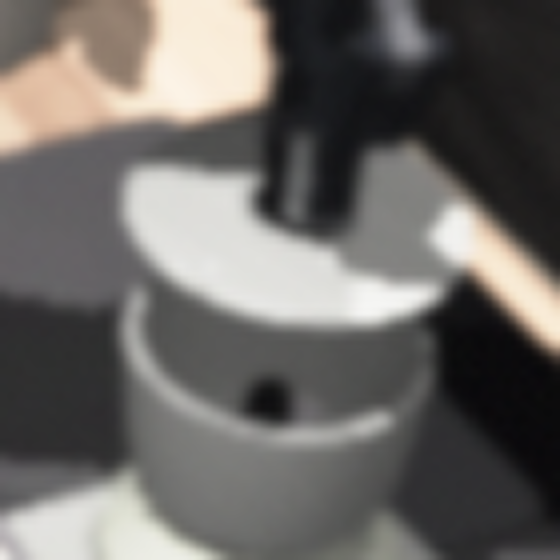

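View pics/d1top.png

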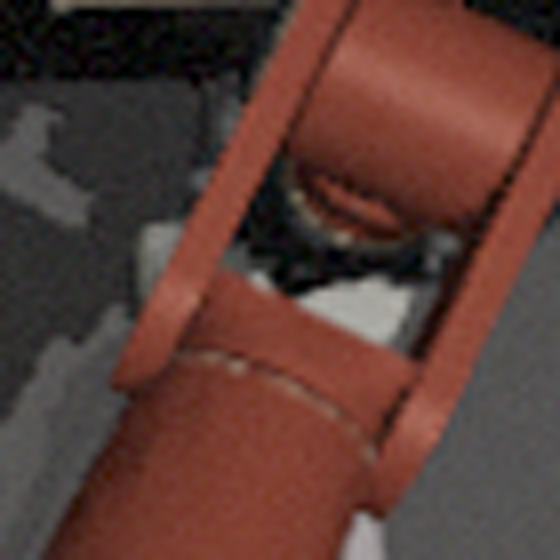

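```bash
python3 - <<'E'
from f4 import *
for z in (.197,.199,.201):
    q=least_squares(lambda x:cen(S,x[0],x[1],z,.055)[0]-(321.5,218.1),(.61,-.254)).x
    print(z,q,cen(S,q[0],q[1],z,.055))
for X in ((.6087,-.2542),(.61,-.2533)): c,w=cen(S,*X,.199,.055); print(X,'extent crop l,r,t,b',((c-w/2-[285,192]+.5)*8).round(),((c+w/2-[285,192]+.5)*8).round())
c,w=cen(S,.6087,-.2542,.15,.05); print('rim',((c-w/2-[285,192]+.5)*8).round(),((c+w/2-[285,192]+.5)*8).round())
E
```

```text
[(403.3642454355009, 403.3642454355009), (356.61480063953553, 356.61480063953553)]
lock tri [ 0.4892 -0.2562  0.0901]
 h 0.003 [ 0.4888 -0.2545] [18.5 13. ]
 h 0.003 [ 0.4906 -0.2568] [11.9 11.7]
 h 0.005 [ 0.4877 -0.2563] [18.5 13. ]
 h 0.005 [ 0.4903 -0.2565] [11.9 11.7]
 h 0.007 [ 0.4866 -0.2581] [18.6 13.1]
 h 0.007 [ 0.4901 -0.2562] [11.9 11.7]
rim tri [ 0.6115 -0.254   0.1477]
 h 0.003 [ 0.6103 -0.2522] [38.4 24.4]
 h 0.003 [ 0.6133 -0.2547] [25.5 24.7]
 h 0.005 [ 0.6087 -0.2542] [38.5 24.5]
 h 0.005 [ 0.6129 -0.2544] [25.5 24.7]
 h 0.007 [ 0.6072 -0.2562] [38.6 24.6]
 h 0.007 [ 0.6125 -0.254 ] [25.5 24.8]
0.197 [ 0.61295649 -0.2467246 ] (array([321.5, 218.1]), array([43.12699976, 25.99616159]))
0.199 [ 0.61129795 -0.24886595] (array([321.5, 218.1]), array([43.26506891, 26.07919928]))
0.201 [ 0.60963942 -0.25100726] (array([321.5, 218.1]), array([43.40402317, 26.1627681 ]))
(0.6087, -0.2542) extent crop l,r,t,b [124. 119.] [472. 329.]
(0.61, -0.2533) extent crop l,r,t,b [126. 116.] [474. 327.]
rim [126. 244.] [434. 440.]
```

>>> carry_out([
  [0, 0, -0.4, 0, 0, 0, 0],
  [0, 0, -0.5, 0, 0, 0, 0],
  [0, 0, -0.3, 0, 0, 0, 0],
  [0, 0, -0.2, 0, 0, 0, 0],
  [0, 0, 0, 0, 0, 0, 0],
  [0, 0, 0, 0, 0, 0, 0],
])

```text
t: 17.95
tool_pos: [0.6107, -0.2526, 0.1448]
tool_rot: [-0.455, -3.108, -0.0]
contact_force: [-1.3, 0.5, -1.9]
opening: 0.025
```

```bash
python3 cv.py d2 .61,-.255,.15 28
```

```text
17.95 [ 0.6107 -0.2526  0.1448] [-0.455 -3.108 -0.   ] [-1.3  0.5 -1.9] 0.025
side 291 205 10
top 306 145 10
```

View pics/d2side.png

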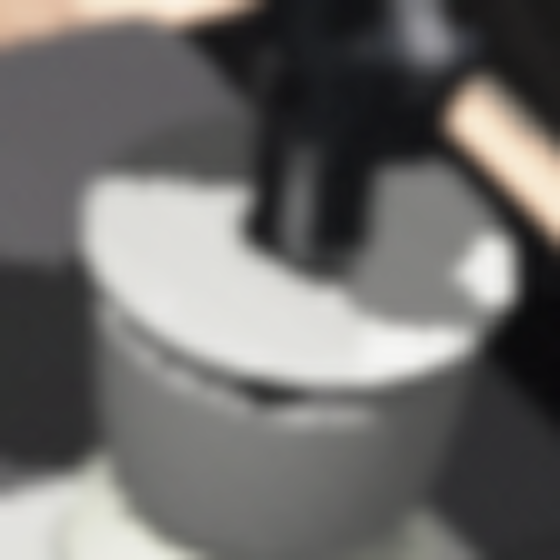

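```bash
python3 - <<'E' | tail -4
from f4 import *
for X in ((.6087,-.2542),(.6107,-.2526),(.6087,-.2562)):
  c,w=cen(S,*X,.1643,.055); print(X,((c-w/2-[291,205]+.5)*10).round(),((c+w/2-[291,205]+.5)*10).round())
E
```

```text
h 0.007 [ 0.6125 -0.254 ] [25.5 24.8]
(0.6087, -0.2542) [ 83. 122.] [510. 390.]
(0.6107, -0.2526) [ 87. 117.] [513. 384.]
(0.6087, -0.2562) [ 87. 127.] [514. 395.]
```

>>> carry_out([
  [-0.05, -0.05, -0.1, 0, 0, 0, 0],
  [0, 0, -0.1, 0, 0, 0, 0],
  [0, 0, -0.1, 0, 0, 0, 0],
  [0, 0, 0, 0, 0, 0, 0],
])

```text
t: 18.45
tool_pos: [0.6091, -0.2536, 0.1366]
tool_rot: [-0.455, -3.107, -0.001]
contact_force: [-0.2, 0.1, -2.3]
opening: 0.0254
```

>>> carry_out([
  [0, 0, -0.1, 0, 0, 0, 0],
  [0, 0, 0, 0, 0, 0, 0],
  [0, 0, 0, 0, 0, 0, 0],
])

```text
t: 18.75
tool_pos: [0.6094, -0.2538, 0.1348]
tool_rot: [-0.455, -3.108, -0.0]
contact_force: [1.0, 0.9, -1.8]
opening: 0.0251
```

>>> carry_out([
  [0, 0, -0.1, 0, 0, 0, 0],
  [0, 0, 0, 0, 0, 0, 0],
  [0, 0, 0, 0, 0, 0, 0],
])

```text
t: 19.05
tool_pos: [0.6099, -0.254, 0.1332]
tool_rot: [0.455, 3.107, -0.001]
contact_force: [-0.1, -0.1, 0.9]
opening: 0.0256
```

>>> carry_out([
  [0, 0, -0.05, 0, 0, 0, 0],
  [0, 0, 0, 0, 0, 0, 0],
  [0, 0, 0, 0, 0, 0, 0],
])

```text
t: 19.35
tool_pos: [0.6099, -0.254, 0.1332]
tool_rot: [0.455, 3.107, -0.001]
contact_force: [-3.1, 1.5, 5.7]
opening: 0.025
```

```bash
python3 cv.py d3 .61,-.255,.15 28;python3 cv.py d3 .61,-.255,.15 28
```

```text
19.35 [ 0.6099 -0.254   0.1332] [ 4.550e-01  3.107e+00 -1.000e-03] [-3.1  1.5  5.7] 0.025
side 291 205 10
top 306 145 10
19.45 [ 0.6099 -0.254   0.1332] [ 4.550e-01  3.107e+00 -1.000e-03] [-2.   2.4  6.3] 0.025
side 291 205 10
top 306 145 10
```

View pics/d3side.png

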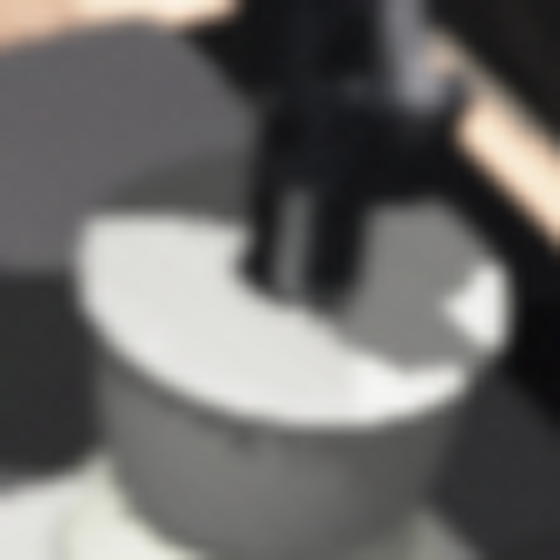

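>>> carry_out([
  [0, 0, 0, 0, 0, 0, 0.5],
  [0, 0, 0, 0, 0, 0, 0.7],
  [0, 0, 0, 0, 0, 0, 1],
  [0, 0, 0, 0, 0, 0, 1],
  [0, 0, 0, 0, 0, 0, 1],
  [0, 0, 0, 0, 0, 0, 1],
  [0, 0, 0.2, 0, 0, 0, 1],
  [0, 0, 0.6, 0, 0, 0, 1],
  [0, 0, 1, 0, 0, 0, 1],
  [0, 0, 1, 0, 0, 0, 1],
  [0, 0, 0.6, 0, 0, 0, 1],
])

```text
t: 20.65
tool_pos: [0.6106, -0.2544, 0.2205]
tool_rot: [0.454, 3.104, -0.003]
contact_force: [-0.4, 0.1, -0.1]
opening: 0.0857
```

```bash
python3 cv.py d4 .61,-.255,.15 28
```

```text
20.65 [ 0.6106 -0.2544  0.2205] [ 4.540e-01  3.104e+00 -3.000e-03] [-0.4  0.1 -0.1] 0.0857
side 291 205 10
top 306 145 10
```

View pics/d4side.png

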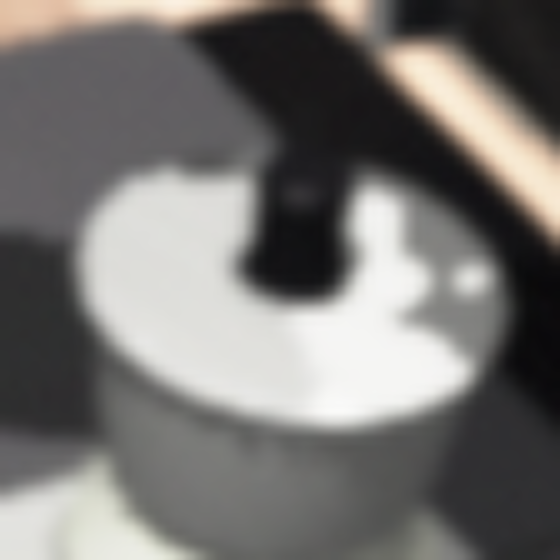

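```bash
python3 - <<'E'
from h import *
print([x for x in dir(ctrl) if not x.startswith('_')], ctrl.pinch_z)
E
```

```text
['MotionError', 'finish_job', 'get_image', 'get_obs', 'mark_of', 'pinch_z', 'trace'] 0.0187
```

>>> carry_out([
  [-0.576, 0.89, 0, 0, 0, 0.756, 1],
  [-0.576, 0.89, 0, 0, 0, 0.756, 1],
  [-0.576, 0.89, 0, 0, 0, 0.756, 1],
  [-0.576, 0.89, 0, 0, 0, 0.756, 1],
  [-0.576, 0.89, 0, 0, 0, 0.756, 1],
  [-0.576, 0.89, 0, 0, 0, 0.756, 1],
  [-0.576, 0.89, -0.4, 0, 0, 0.756, 0.6],
  [-0.576, 0.89, -0.8, 0, 0, 0.756, 0.6],
  [-0.576, 0.89, -0.8, 0, 0, 0.756, 0.6],
  [-0.576, 0.89, -0.8, 0, 0, 0.756, 0.6],
  [0, 0, -0.4, 0, 0, 0, 0.6],
  [0, 0, 0, 0, 0, 0, 0.6],
])

```text
t: 21.95
tool_pos: [0.4637, -0.0308, 0.1335]
tool_rot: [0.723, -3.053, -0.002]
contact_force: [-0.4, -0.1, -0.2]
opening: 0.0512
```

```bash
cat > k.py <<'E'
from h import *
import sys
o=ctrl.get_obs(); X=o['tool_pos']; print(o['t'],X.round(4),o['tool_rot'].round(3),round(float(o['opening']),4),o['contact_force'].round(1))
C=[float(v) for v in sys.argv[2].split(',')]
off=float(sys.argv[3]) if len(sys.argv)>3 else .029
for n in('side','top'):
    p=look(n); c=proj(p,C).astype(int)-30; c=np.maximum(c,0)
    im=p['frame'][c[1]:c[1]+60,c[0]:c[0]+60]; im=(255*(im/255.)**.6).astype('uint8')
    im=cv2.resize(im,None,fx=9,fy=9,interpolation=2)
    for dz in (0,.019):
        u=(proj(p,X+[0,0,dz+off])-c+.5)*9; cv2.circle(im,(int(u[0]),int(u[1])),3,(255,0,255),1)
    cv2.imwrite(f'pics/{sys.argv[1]}{n}.png',im); print(n,c)
E
python3 k.py k1 .467,-.032,.1
```

```text
21.95 [ 0.4637 -0.0308  0.1335] [ 7.230e-01 -3.053e+00 -2.000e-03] 0.0512 [-0.4 -0.1 -0.2]
side [206 184]
top [248 182]
```

View pics/k1side.png

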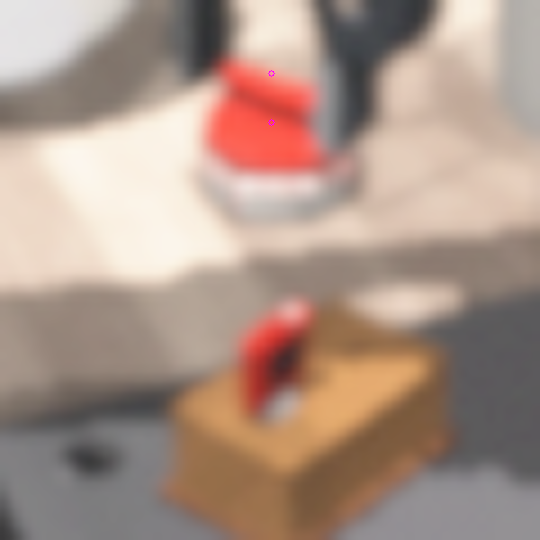

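View pics/k1top.png

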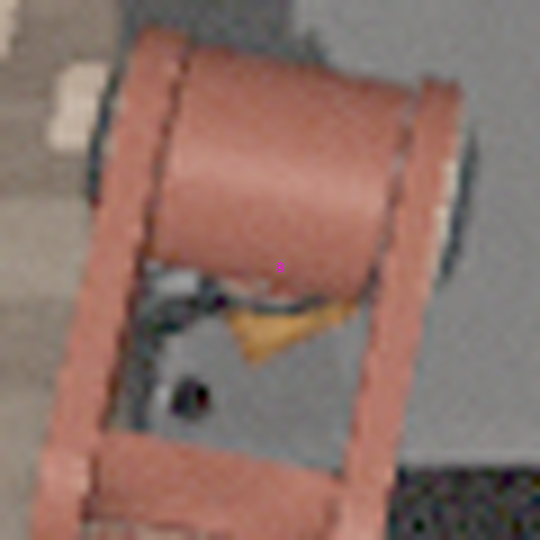

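```bash
cat > kk.py <<'E'
from h import *
import pickle
ps,a=pickle.load(open('cal.pkl','rb'))
kx,ky,yaw=.4667,-.032,.465
cs,sn=np.cos(yaw),np.sin(yaw)
for n in('side','top'):
    p=ps[n]; c=proj(p,(kx,ky,.06)).astype(int)-20
    im=cv2.resize(a[n].astype('uint8')[c[1]:c[1]+40,c[0]:c[0]+40],None,fx=14,fy=14,interpolation=2)
    for z,col in ((.050,(255,0,0)),(.081,(255,0,255))):
        P=[]
        for lx,ly in ((-.015,-.0045),(.015,-.0045),(.015,.0045),(-.015,.0045)):
            u=(proj(p,(kx+cs*lx-sn*ly,ky+sn*lx+cs*ly,z))-c+.5)*14; P.append(u)
        cv2.polylines(im,[np.array(P).astype(int)],True,col,1)
    u=(proj(p,(kx+cs*.009,ky+sn*.009,.081))-c+.5)*14; cv2.circle(im,(int(u[0]),int(u[1])),4,(0,255,0),1)
    cv2.imwrite(f'pics/kk{n}.png',im)
E
python3 kk.py
```

```text
(no output)
```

View pics/kkside.png

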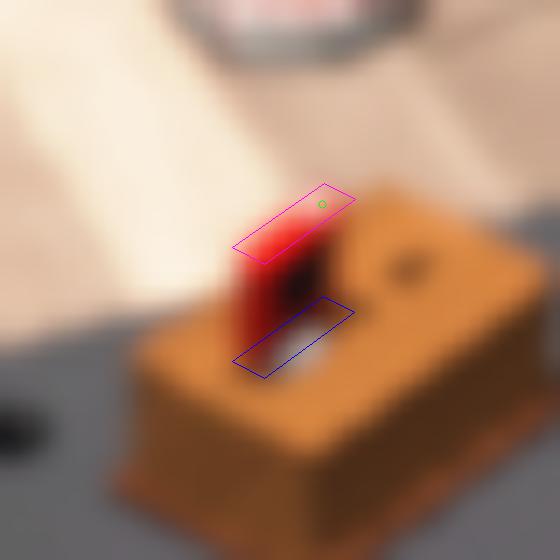

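View pics/kktop.png

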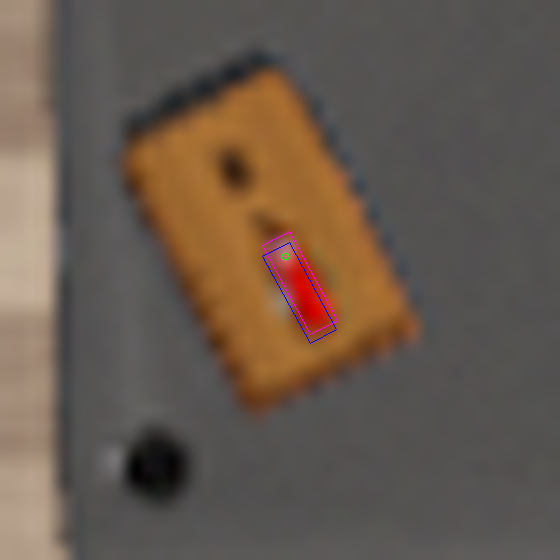

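>>> carry_out([
  [0, 0, -0.6, 0, 0, 0, 0.6],
  [0, 0, -0.8, 0, 0, 0, 0.6],
  [0, 0, -0.8, 0, 0, 0, 0.6],
  [0, 0, -0.6, 0, 0, 0, 0.6],
  [0, 0, -0.4, 0, 0, 0, 0.6],
  [0, 0, 0, 0, 0, 0, 0.6],
  [0, 0, 0, 0, 0, 0, 0.6],
])

```text
t: 22.75
tool_pos: [0.4659, -0.0317, 0.0565]
tool_rot: [-0.723, 3.057, -0.0]
contact_force: [0.2, -0.6, -0.1]
opening: 0.0513
```

```bash
python3 k.py k2 .467,-.032,.07
```

```text
22.75 [ 0.4659 -0.0317  0.0565] [-0.723  3.057 -0.   ] 0.0513 [ 0.2 -0.6 -0.1]
side [206 192]
top [248 182]
```

View pics/k2side.png

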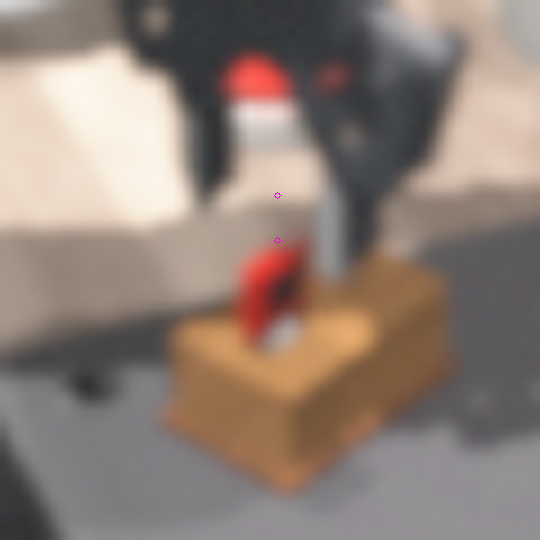

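>>> carry_out([
  [0, 0, -0.4, 0, 0, 0, 0.6],
  [0, 0, -0.4, 0, 0, 0, 0.6],
  [0, 0, -0.3, 0, 0, 0, 0.6],
  [0, 0, -0.1, 0, 0, 0, 0.6],
  [0, 0, 0, 0, 0, 0, 0.6],
  [0, 0, 0, 0, 0, 0, 0.6],
  [0, 0, 0, 0, 0, 0, 0.6],
])

```text
t: 23.55
tool_pos: [0.4658, -0.0314, 0.0266]
tool_rot: [-0.724, 3.056, -0.001]
contact_force: [0.0, 0.3, -0.5]
opening: 0.0513
```

```bash
python3 k.py k3 .467,-.032,.06 .03
```

```text
23.55 [ 0.4658 -0.0314  0.0266] [-7.240e-01  3.056e+00 -1.000e-03] 0.0513 [ 0.   0.3 -0.5]
side [206 194]
top [248 183]
```

View pics/k3side.png

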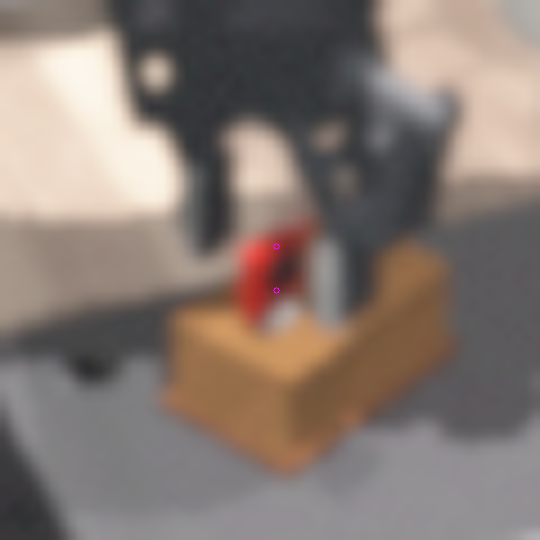

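>>> carry_out([
  [0, 0, -0.1, 0, 0, 0, 0.4],
  [0, 0, 0, 0, 0, 0, 0.3],
  [0, 0, 0, 0, 0, 0, 0.2],
  [0, 0, 0, 0, 0, 0, 0.1],
  [0, 0, 0, 0, 0, 0, 0],
  [0, 0, 0, 0, 0, 0, 0],
  [0, 0, 0, 0, 0, 0, 0],
  [0, 0, 0, 0, 0, 0, 0],
], grip_force=30)

```text
t: 24.45
tool_pos: [0.4655, -0.0313, 0.0237]
tool_rot: [-0.724, 3.057, -0.0]
contact_force: [-0.1, -0.2, 0.7]
opening: 0.0084
```

```bash
python3 k.py k4 .467,-.032,.06 .03
```

```text
24.45 [ 0.4655 -0.0313  0.0237] [-0.724  3.057 -0.   ] 0.0084 [-0.1 -0.2  0.7]
side [206 194]
top [248 183]
```

View pics/k4side.png

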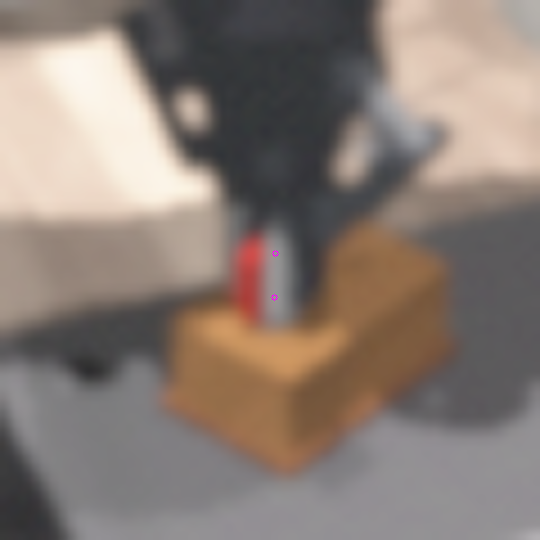

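>>> carry_out([
  [0, 0, 0, 0, 0, 0, 0],
  [0, 0, 0, 0, 0, 0, 0],
  [0, 0, 0.2, 0, 0, 0, 0],
  [0, 0, 0.4, 0, 0, 0, 0],
  [0, 0, 0.6, 0, 0, 0, 0],
  [0, 0, 0.8, 0, 0, 0, 0],
  [0, 0, 0.8, 0, 0, 0, 0],
  [0, 0, 0.8, 0, 0, 0, 0],
  [0, 0, 0.6, 0, 0, 0, 0],
  [0, 0, 0.2, 0, 0, 0, 0],
  [0, 0, 0, 0, 0, 0, 0],
], grip_force=80)

```text
t: 25.65
tool_pos: [0.4659, -0.0314, 0.1346]
tool_rot: [-0.724, 3.055, -0.001]
contact_force: [0.2, -0.4, 0.3]
opening: 0.0073
```

```bash
python3 k.py k5 .467,-.032,.15 .03
```

```text
25.65 [ 0.4659 -0.0314  0.1346] [-7.240e-01  3.055e+00 -1.000e-03] 0.0073 [ 0.2 -0.4  0.3]
side [206 170]
top [248 180]
```

View pics/k5side.png

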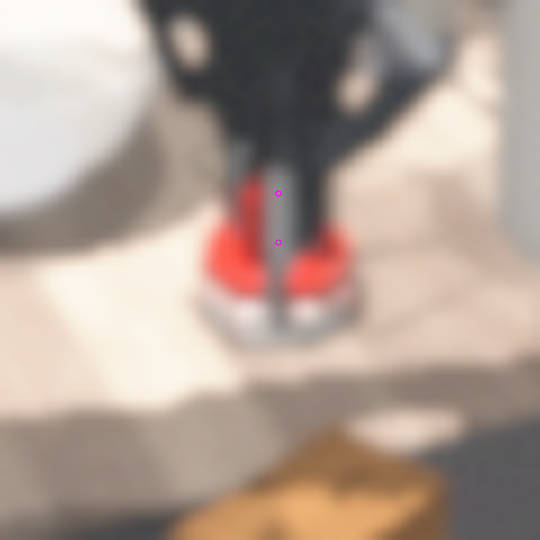

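>>> carry_out([
  [0.05, -0.5, 0, 0, 0, -0.4, 0],
  [0.1, -0.9, 0, 0, 0, -0.4, 0],
  [0.1, -0.95, 0, 0, 0, -0.4, 0],
  [0.1, -0.95, 0, 0, 0, -0.4, 0],
  [0.1, -0.95, 0, 0, 0, -0.4, 0],
  [0.1, -0.95, 0, 0, 0, -0.4, 0],
  [0.1, -0.95, 0, 0, 0, -0.4, 0],
  [0.1, -0.95, 0, 0, 0, -0.4, 0],
  [0.1, -0.9, 0, 0, 0, -0.4, 0],
  [0.05, -0.7, 0, 0, 0, -0.4, 0],
  [0.05, -0.29, 0, 0, 0, -0.48, 0],
  [0, 0, 0, 0, 0, 0, 0],
])

```text
t: 26.95
tool_pos: [0.4887, -0.2573, 0.1328]
tool_rot: [0.023, -3.14, -0.001]
contact_force: [0.2, 0.6, 0.2]
opening: 0.0078
```

```bash
python3 k.py l1 .489,-.256,.12 .03
```

```text
26.95 [ 0.4887 -0.2573  0.1328] [ 2.30e-02 -3.14e+00 -1.00e-03] 0.0078 [0.2 0.6 0.2]
side [248 224]
top [304 174]
```

View pics/l1side.png

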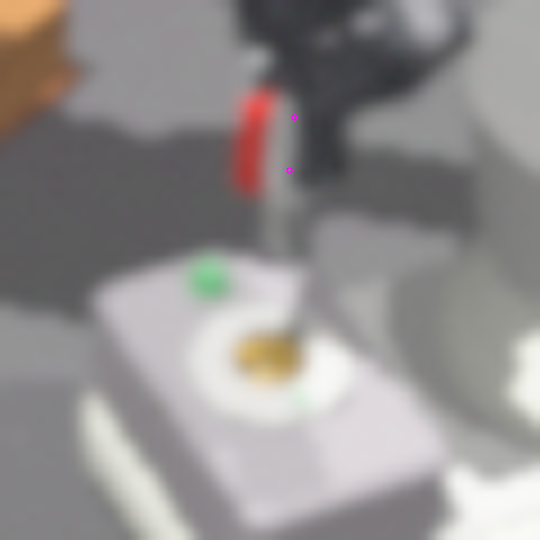

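View pics/l1top.png

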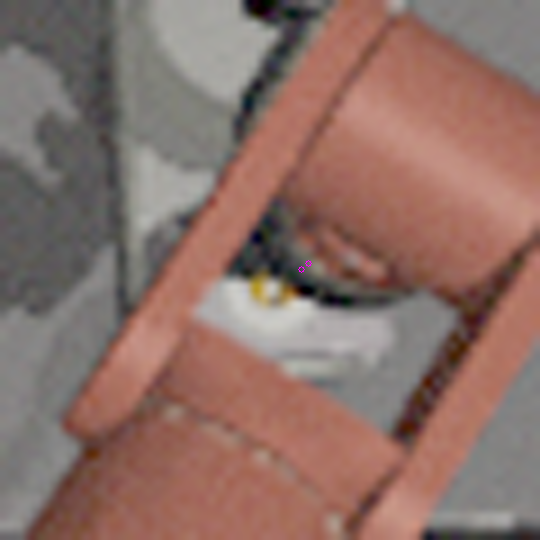

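```bash
cat > z.py <<'E'
from h import *
import sys
fr=[look('side') for _ in range(4)]; p=fr[0]; A=np.mean([f['frame'].astype(float) for f in fr],0)
o=ctrl.get_obs(); X=o['tool_pos']; print(o['t'],X.round(4),o['contact_force'].round(1))
c=np.array([262,232]); 
im=A[c[1]:c[1]+44,c[0]:c[0]+44]; im=(255*(im/255.)**.6).astype('uint8')
im=cv2.resize(im,None,fx=13,fy=13,interpolation=2)
def d(P,col):
    u=(proj(p,P)-c+.5)*13; cv2.circle(im,(int(u[0]),int(u[1])),3,col,1); print(u.round())
tz=X[2]-.0237+.015
for x,z in ((.003,0),(.005,.03),(-.005,.03),(-.005,.014),(.015,.035),(-.015,.035),(-.015,.066)):
    d((X[0]+x,X[1],tz+z),(255,0,255))
d((.489,-.2564,.091),(0,255,0)); d((.4877,-.2563,.091),(255,255,0))
cv2.imwrite(f'pics/{sys.argv[1]}.png',im)
E
python3 z.py z1
```

```text
27.25 [ 0.4891 -0.2555  0.1335] [ 0.7  0.9 -0.8]
[235. 280.]
[254. 161.]
[208. 174.]
[203. 237.]
[302. 128.]
[164. 167.]
[173.  42.]
[213. 414.]
[207. 416.]
```

View pics/z1.png

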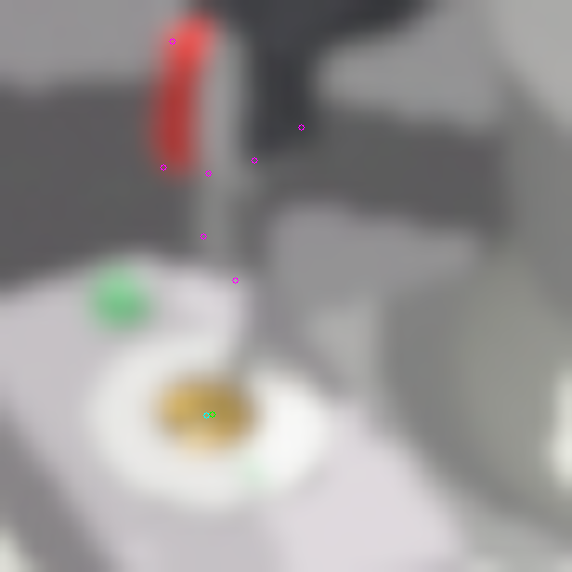

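>>> carry_out([
  [0, 0, -0.3, 0, 0, 0, 0],
  [0, 0, -0.4, 0, 0, 0, 0],
  [0, 0, -0.3, 0, 0, 0, 0],
  [0, 0, -0.12, 0, 0, 0, 0],
  [0, 0, 0, 0, 0, 0, 0],
  [0, 0, 0, 0, 0, 0, 0],
  [0, 0, 0, 0, 0, 0, 0],
])

```text
t: 27.95
tool_pos: [0.4895, -0.2563, 0.1061]
tool_rot: [-0.027, 3.141, -0.001]
contact_force: [-0.4, 0.3, -0.5]
opening: 0.0077
```

```bash
python3 z.py z2
```

```text
28.15 [ 0.4894 -0.2562  0.106 ] [-0.1 -0.1 -0.8]
[229. 386.]
[248. 270.]
[203. 283.]
[198. 344.]
[295. 237.]
[158. 277.]
[168. 155.]
[213. 414.]
[207. 416.]
```

View pics/z2.png

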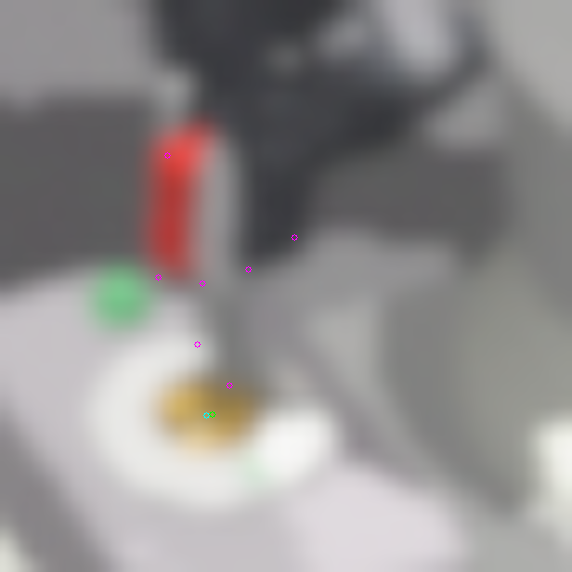

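>>> carry_out([
  [0, 0, -0.1, 0, 0, 0, 0],
  [0, 0, -0.1, 0, 0, 0, 0],
  [0, 0, -0.1, 0, 0, 0, 0],
  [0, 0, 0, 0, 0, 0, 0],
  [0, 0, 0, 0, 0, 0, 0],
])

```text
t: 28.65
tool_pos: [0.4891, -0.256, 0.0979]
tool_rot: [0.027, -3.141, -0.0]
contact_force: [-0.1, 0.6, 0.2]
opening: 0.0075
```

>>> carry_out([
  [0, 0, -0.1, 0, 0, 0, 0],
  [0, 0, -0.1, 0, 0, 0, 0],
  [0, 0, 0, 0, 0, 0, 0],
  [0, 0, 0, 0, 0, 0, 0],
])

```text
t: 29.05
tool_pos: [0.4891, -0.256, 0.093]
tool_rot: [0.027, -3.141, -0.0]
contact_force: [-0.1, 0.4, 0.1]
opening: 0.0076
```

>>> carry_out([
  [0, 0, -0.1, 0, 0, 0, 0],
  [0, 0, 0, 0, 0, 0, 0],
  [0, 0, 0, 0, 0, 0, 0],
])

```text
t: 29.35
tool_pos: [0.4892, -0.256, 0.0906]
tool_rot: [0.027, -3.141, -0.0]
contact_force: [0.1, -0.8, -0.4]
opening: 0.0074
```

>>> carry_out([
  [0, 0, -0.1, 0, 0, 0, 0],
  [0, 0, 0, 0, 0, 0, 0],
  [0, 0, 0, 0, 0, 0, 0],
])

```text
t: 29.65
tool_pos: [0.4897, -0.2562, 0.0885]
tool_rot: [-0.027, 3.14, -0.001]
contact_force: [2.4, -0.1, -0.7]
opening: 0.0077
```

>>> carry_out([
  [0, 0, -0.1, 0, 0, 0, 0],
  [0, 0, 0, 0, 0, 0, 0],
  [0, 0, 0, 0, 0, 0, 0],
])

```text
t: 29.95
tool_pos: [0.4898, -0.2563, 0.0861]
tool_rot: [-0.027, 3.14, -0.001]
contact_force: [2.8, -0.3, 1.5]
opening: 0.0078
```

>>> carry_out([
  [0.02, 0, -0.1, 0, 0, 0, 0],
  [0, 0, 0, 0, 0, 0, 0],
  [0, 0, 0, 0, 0, 0, 0],
])

```text
t: 30.25
tool_pos: [0.4899, -0.2562, 0.0832]
tool_rot: [-0.027, 3.141, -0.0]
contact_force: [3.4, 0.4, 1.8]
opening: 0.0078
```

>>> carry_out([
  [0, 0, -0.1, 0, 0, 0, 0],
  [0, 0, 0, 0, 0, 0, 0],
  [0, 0, 0, 0, 0, 0, 0],
])

```text
t: 30.55
tool_pos: [0.4899, -0.2563, 0.0809]
tool_rot: [-0.027, 3.141, -0.001]
contact_force: [3.1, -0.8, 3.3]
opening: 0.0075
```

>>> carry_out([
  [0, 0, -0.1, 0, 0, 0, 0],
  [0, 0, 0, 0, 0, 0, 0],
  [0, 0, 0, 0, 0, 0, 0],
])

```text
t: 30.85
tool_pos: [0.49, -0.2563, 0.0786]
tool_rot: [-0.027, 3.141, -0.001]
contact_force: [2.8, -1.0, 5.4]
opening: 0.0075
```

>>> carry_out([
  [0, 0, -0.1, 0, 0, 0, 0],
  [0, 0, 0, 0, 0, 0, 0],
  [0, 0, 0, 0, 0, 0, 0],
])

```text
t: 31.15
tool_pos: [0.4899, -0.2563, 0.076]
tool_rot: [-0.027, 3.141, -0.001]
contact_force: [2.7, -0.1, 5.5]
opening: 0.0077
```

>>> carry_out([
  [0, 0, -0.1, 0, 0, 0, 0],
  [0, 0, 0, 0, 0, 0, 0],
  [0, 0, 0, 0, 0, 0, 0],
])

```text
t: 31.45
tool_pos: [0.4899, -0.2562, 0.0731]
tool_rot: [-0.027, 3.141, -0.001]
contact_force: [3.7, -1.2, 3.7]
opening: 0.0076
```

>>> carry_out([
  [0, 0, -0.1, 0, 0, 0, 0],
  [0, 0, 0, 0, 0, 0, 0],
  [0, 0, 0, 0, 0, 0, 0],
])

```text
t: 31.75
tool_pos: [0.4899, -0.256, 0.0703]
tool_rot: [-0.027, 3.141, 0.0]
contact_force: [4.2, -1.1, 2.1]
opening: 0.0078
```

```bash
python3 z.py z3
```

```text
31.95 [ 0.4898 -0.2559  0.0703] [ 4.8 -1.   1.1]
[220. 514.]
[238. 403.]
[193. 416.]
[189. 475.]
[284. 370.]
[150. 411.]
[159. 294.]
[213. 414.]
[207. 416.]
```

View pics/z3.png

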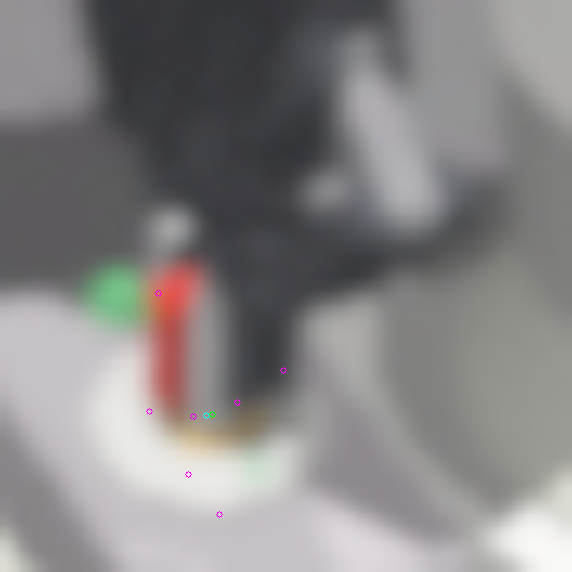

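>>> carry_out([
  [0.02, 0, -0.06, 0, 0, 0, 0],
  [0, 0, 0, 0, 0, 0, 0],
  [0, 0, 0, 0, 0, 0, 0],
])

```text
t: 32.25
tool_pos: [0.4899, -0.2559, 0.0697]
tool_rot: [0.027, -3.14, -0.001]
contact_force: [1.8, 0.4, 6.4]
opening: 0.0077
```

>>> carry_out([
  [0, 0, -0.06, 0, 0, 0, 0],
  [0, 0, 0, 0, 0, 0, 0],
  [0, 0, 0, 0, 0, 0, 0],
])

```text
t: 32.55
tool_pos: [0.49, -0.256, 0.0696]
tool_rot: [0.027, -3.14, -0.001]
contact_force: [-2.0, 1.2, 12.5]
opening: 0.0079
```

>>> carry_out([
  [0, 0, -0.06, 0, 0, 0, 0],
  [0, 0, 0, 0, 0, 0, 0],
  [0, 0, 0, 0, 0, 0, 0],
])

```text
t: 32.85
tool_pos: [0.4901, -0.2561, 0.0694]
tool_rot: [0.027, -3.14, -0.001]
contact_force: [-3.6, 3.7, 19.0]
opening: 0.0079
```

>>> carry_out([
  [0, 0, 0, 0, 0, -0.4, 0],
  [0, 0, 0, 0, 0, -0.6, 0],
  [0, 0, 0, 0, 0, -0.6, 0],
  [0, 0, 0, 0, 0, -0.6, 0],
  [0, 0, 0, 0, 0, -0.6, 0],
  [0, 0, 0, 0, 0, -0.4, 0],
  [0, 0, 0, 0, 0, 0, 0],
  [0, 0, 0, 0, 0, 0, 0],
])

```text
t: 33.65
tool_pos: [0.4902, -0.2569, 0.0695]
tool_rot: [-0.473, -3.105, 0.002]
contact_force: [-4.1, 1.6, 18.0]
opening: 0.0076
```

```bash
python3 -c "
from h import *
o=ctrl.get_obs();print(o['wrist_torque'],o['q'][5],o['contact_force'])"; python3 z.py z4
```

```text
[0.29347966 0.80964901 0.06093725] -1.8840201638613487 [-4.10681154  1.5840785  18.02692771]
33.85 [ 0.4901 -0.2569  0.0695] [-4.6  2.1 17.8]
[223. 520.]
[241. 408.]
[197. 422.]
[192. 481.]
[287. 376.]
[153. 417.]
[162. 300.]
[213. 414.]
[207. 416.]
```

View pics/z4.png

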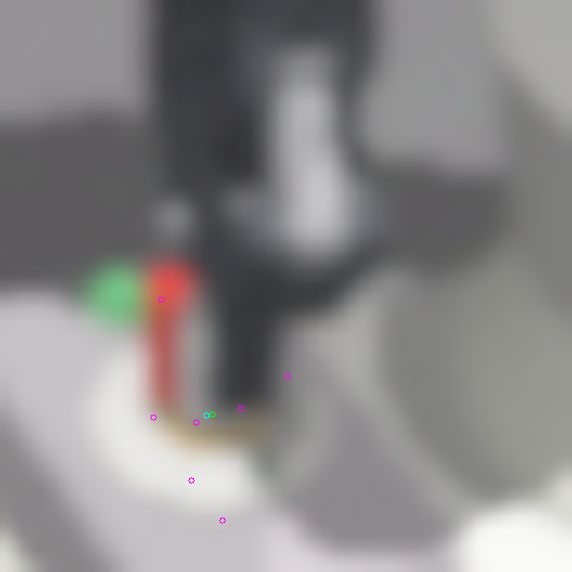

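>>> carry_out([
  [0, 0, 0, 0, 0, -0.5, 0],
  [0, 0, 0, 0, 0, -0.7, 0],
  [0, 0, 0, 0, 0, -0.7, 0],
  [0, 0, 0, 0, 0, -0.7, 0],
  [0, 0, 0, 0, 0, -0.7, 0],
  [0, 0, 0, 0, 0, -0.7, 0],
  [0, 0, 0, 0, 0, -0.5, 0],
  [0, 0, 0, 0, 0, 0, 0],
  [0, 0, 0, 0, 0, 0, 0],
])

```text
t: 34.75
tool_pos: [0.4898, -0.258, 0.0695]
tool_rot: [-1.154, -2.922, 0.006]
contact_force: [-4.3, -2.1, 17.1]
opening: 0.0078
```

```bash
python3 -c "
from h import *
o=ctrl.get_obs();print(o['wrist_torque'],o['q'][5],o['contact_force'])"; python3 z.py z5
```

```text
[-0.2644803   0.96291493  0.12084636] -1.4340875276564495 [-4.29746983 -2.09918131 17.09392994]
34.95 [ 0.4898 -0.258   0.0695] [-5.6 -1.8 17.1]
[224. 524.]
[242. 412.]
[197. 426.]
[193. 485.]
[288. 380.]
[154. 421.]
[163. 304.]
[213. 414.]
[207. 416.]
```

View pics/z5.png

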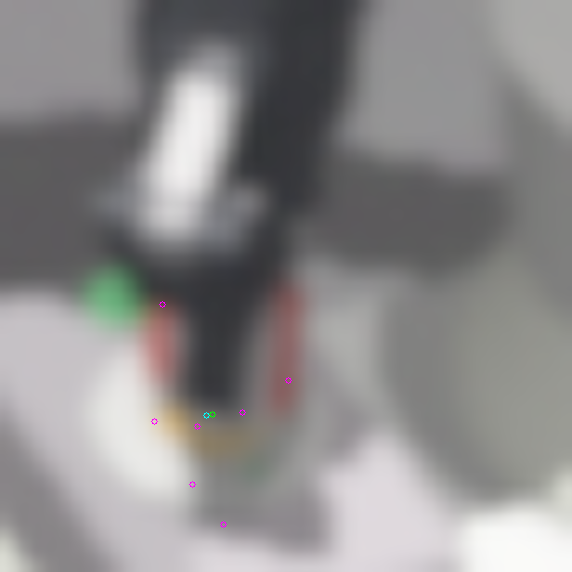

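>>> carry_out([
  [0, 0, 0, 0, 0, -0.5, 0],
  [0, 0, 0, 0, 0, -0.7, 0],
  [0, 0, 0, 0, 0, -0.7, 0],
  [0, 0, 0, 0, 0, -0.7, 0],
  [0, 0, 0, 0, 0, -0.7, 0],
  [0, 0, 0, 0, 0, -0.7, 0],
  [0, 0, 0, 0, 0, -0.7, 0],
  [0, 0, 0, 0, 0, -0.7, 0],
  [0, 0, 0, 0, 0, -0.7, 0],
  [0, 0, 0, 0, 0, -0.7, 0],
  [0, 0, 0, 0, 0, 0, 0],
  [0, 0, 0, 0, 0, 0, 0],
])

```text
t: 36.15
tool_pos: [0.4883, -0.259, 0.0695]
tool_rot: [-2.062, -2.37, 0.012]
contact_force: [-10.3, -4.5, 19.7]
opening: 0.0079
```

```bash
python3 -c "
from h import *
o=ctrl.get_obs();print(o['wrist_torque'],o['q'][5],o['contact_force'])"; python3 z.py z6
```

```text
[-0.70695941  1.90201481  0.08505329] -0.7542620290503118 [-10.25128928  -4.48884014  19.69392136]
36.35 [ 0.4883 -0.259   0.0695] [-11.   -4.4  19.7]
[219. 530.]
[238. 418.]
[193. 432.]
[188. 490.]
[284. 386.]
[150. 427.]
[158. 309.]
[213. 414.]
[207. 416.]
```

View pics/z6.png

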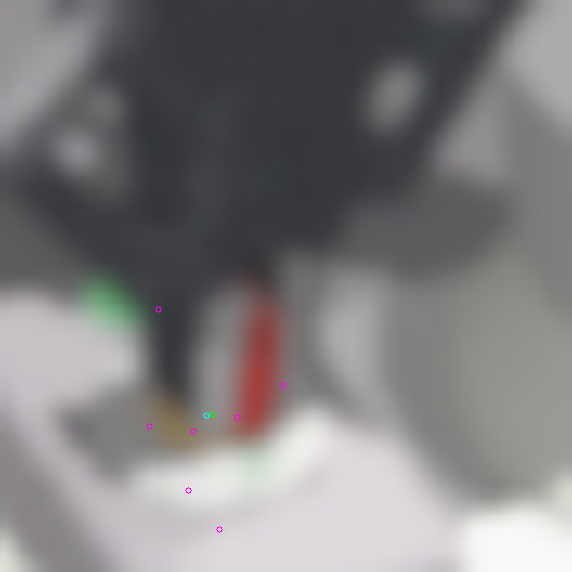

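>>> carry_out([
  [-0.03, -0.02, 0, 0, 0, -0.4, 0],
  [-0.03, -0.02, 0, 0, 0, -0.4, 0],
  [0, 0, 0, 0, 0, -0.4, 0],
  [0, 0, 0, 0, 0, -0.4, 0],
  [0, 0, 0, 0, 0, 0, 0],
  [0, 0, 0, 0, 0, 0, 0],
])

```text
t: 36.95
tool_pos: [0.4878, -0.2591, 0.0695]
tool_rot: [2.245, 2.197, -0.008]
contact_force: [-6.6, -3.0, 19.2]
opening: 0.0077
```

```bash
python3 -c "
from h import *
o=ctrl.get_obs();print(o['wrist_torque'],o['q'][5],o['contact_force'])"; python3 z.py z7
```

```text
[-0.3043487   1.21892474  0.20734059] -0.5973632491911873 [-6.61111951 -2.97954552 19.16737397]
37.15 [ 0.4878 -0.2591  0.0695] [-6.8 -0.7 18.5]
[218. 531.]
[236. 419.]
[191. 433.]
[187. 491.]
[282. 387.]
[148. 428.]
[157. 310.]
[213. 414.]
[207. 416.]
```

View pics/z7.png

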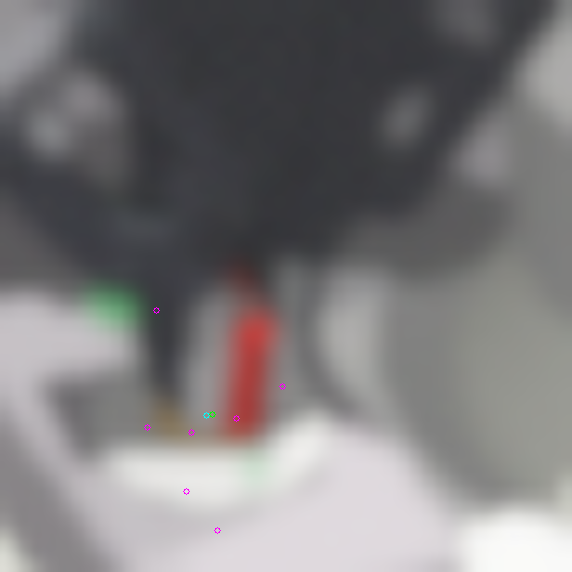

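>>> carry_out([
  [-0.03, -0.01, 0, 0, 0, -0.3, 0],
  [0, 0, 0, 0, 0, -0.3, 0],
  [0, 0, 0, 0, 0, 0, 0],
  [0, 0, 0, 0, 0, 0, 0],
  [0, 0, 0, 0, 0, 0, 0],
  [0, 0, 0, 0, 0, 0, 0],
])

```text
t: 37.75
tool_pos: [0.4877, -0.2592, 0.0695]
tool_rot: [2.309, 2.128, -0.006]
contact_force: [-4.5, -1.5, 17.7]
opening: 0.0078
```

```bash
python3 -c "
from h import *
o=ctrl.get_obs();print(o['t'],o['wrist_torque'],o['q'][5],o['contact_force'],o['tool_rot'],o['tool_pos'])"; python3 cv.py e1 .61,-.255,.15 28
python3 - <<'E' | tail -2
from f4 import *
for X in ((.6087,-.2542),(.611,-.2543)):
  c,w=cen(S,*X,.1515,.055); print(X,((c-w/2-[291,205]+.5)*10).round(),((c+w/2-[291,205]+.5)*10).round())
E
```

```text
37.75 [-0.17240012  0.93720467  0.16630343] -0.5385476906912522 [-4.47274185 -1.50287992 17.69543521] [ 2.30884482  2.12836569 -0.00559243] [ 0.48765374 -0.25916269  0.06949852]
37.75 [ 0.4877 -0.2592  0.0695] [ 2.309  2.128 -0.006] [-4.5 -1.5 17.7] 0.0078
side 291 205 10
top 306 145 10
(0.6087, -0.2542) [ 79. 160.] [503. 429.]
(0.611, -0.2543) [ 87. 158.] [510. 427.]
```

View pics/e1side.png

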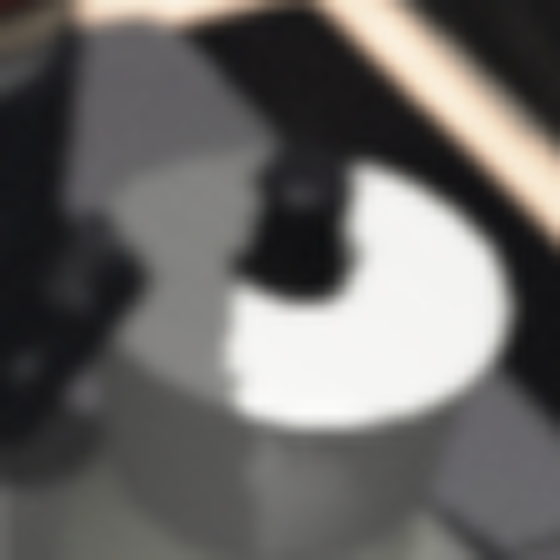

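View pics/e1top.png

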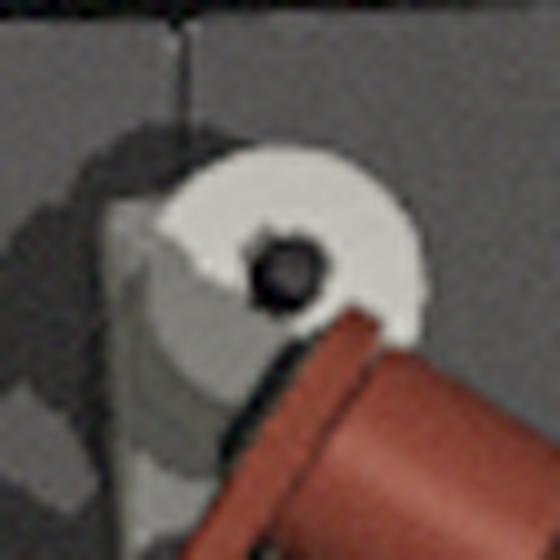

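```bash
python3 - <<'E'
from h import *
p=look('side')
c,d=ray(p,(304.6,231.5)); s=(-.259-c[1])/d[1]; print(c+d*s)
for y in (-.29,-.22):
    s=(y-c[1])/d[1]; print(c+d*s)
p2=look('side'); im=cv2.resize(p2['frame'][200:280,240:340],None,fx=7,fy=7,interpolation=2); cv2.imwrite('pics/e2.png',(255*(im/255.)**.6).astype('uint8'))
o=ctrl.get_obs(); print(o['t'],o['wrist_torque'],o['contact_force'])
E
```

```text
[ 0.55788868 -0.259       0.17732372]
[ 0.53607535 -0.29        0.20754209]
[ 0.58533126 -0.22        0.13930706]
37.95 [-0.20156747  0.92724821  0.18041828] [-5.2768002  -2.37116981 16.74383609]
```

View pics/e2.png

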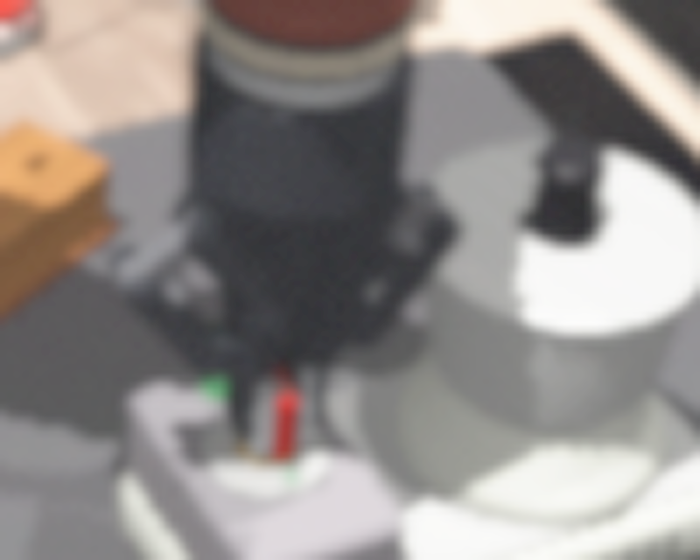

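```bash
python3 - <<'E'
from h import *
o=ctrl.get_obs(); print(o['t'],o['tool_pos'],o['contact_force'],o['wrist_torque'],o['opening'])
print(ctrl.finish_job())
E
```

```text
37.95 [ 0.48764862 -0.25912391  0.06947968] [-5.2768002  -2.37116981 16.74383609] [-0.20156747  0.92724821  0.18041828] 0.00805769711075805
the job is handed in; nothing more can be done
None
```

I lowered the cover onto the bowl and let it go. Then I pushed the key home in the lock, turned it clockwise about 1.67 rad and handed the job in at 37.95 s with the gripper still holding it. No verdict was reported.

**Last checks**
- **Cover:** in the side view its outline matches a seated, level cover to within about a pixel (roughly 2 mm). Contact came about 1 mm above the height I had calculated for it seated. The arm hides part of the cover in the final views.
- **Key home:** the collar landed at reported z 0.0695, against a predicted 0.0697. It was still pressed down with about 17 N at the end, at 80 N grip and 8 mm opening.
- **Key turned:** allowing for the 0.12 rad of play, the plug should stand at about 1.5 rad or a little more. The torque about the vertical of 0.17–0.18 N m fits the spring near the quarter turn. I could not read the plug's angle directly, and the key's dot was hidden.
- **Other items:** I did not re-measure the mug, timer, mixing bowl and egg box. No contact forces appeared on the way past them.

**What went wrong or disagreed**
- **Tool height:** the fingers really sat about 30 mm higher than the reported TCP. My first grasp closed on air above the knob, so I opened, went lower and corrected for the offset from then on.
- **Cameras:** the two cameras disagreed by 2–4 mm in x. I used averages, and the contacts agreed with them.
- **Side force:** the key sat about 2–3 mm off-centre along the pads. Turning it built up about 11 N sideways, which I eased to about 5 N by shifting the tool.
- **Clearance:** the gripper's knuckle ends above the cover's edge. I estimate it clears by roughly 10–20 mm.

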